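# Clip the heel tab and rub down a sole's stitch seam

### The job

Take the blue spring clip off its grey rack and clamp it fully down over the middle of the upright heel tab of the brown sole in the jig, and let it go. Then lift the sprung stylus out of its red fork and draw its tip along the whole pale stitch groove, from the end with the green dot to the end with the red dot, pressing it lightly all the way (tip sprung in, but never to its stop), without leaving the groove and slowly (a few centimetres a second). Finally hang the stylus upright back in the fork; leave the clip on, drop neither of them, and leave the polish tin, the heel block and the brush where they are.

Things in the scene. Friction and masses are not known exactly. Their poses are not given: they have to be found in the camera images.
- clip: Blue clip like a clothes peg, 42 g, 16 mm wide, upright, jaws down, astride the rack's plate. Origin: underside of its steel hinge block, which sits on the plate's top edge when fully down. z up, x along the edge, y the squeezing direction; half a turn about z makes no difference. Jaws: z 0 to -28 mm, each 4 mm thick. Handles: z 8 to 42 mm, spread to about 38 mm over their tops.
- clip_grip (a point): Grip point midway between the clip's handles, 34 mm above its origin. Squeezing along the clip's y to the stop takes 6 to 9 N (grip with 20 N or more): backs then about 18 mm apart, jaws open 9 mm at their root, 23 mm at their ends. Both halves turn equally about the hinge pin (z = 6 mm), so clip (the -y half with the hinge block) then tilts about 0.25 rad about x.
- clip_jaw (a joint): Opening angle of the clip (rad): 0 when clamped on a 6 mm plate (at the start, and on the heel tab), 0.5 when squeezed to the stop. A spring closes it, with about 3 N at the jaw ends.
- rack: Grey fixed clip rack: base 70 x 60 x 12 mm, upright aluminium plate 6 mm thick (along y) and 44 mm long (along x), its top edge 75 mm above the bench. Origin on the bench under the centre. The clip starts astride the plate within 8 mm of its middle. Rack and fork may change sides.
- jig: Fixed dark jig plate, 315 x 120 x 12 mm, with a brown shoe sole (261 mm, top 32 mm above the bench) bottom up on it. Origin on the bench under the sole; x from heel to toe, z up. Pale-floored groove in its -y half: 9 mm wide, 6 mm deep, floor at 26 mm, ending 8 mm beyond seam0 and seam6; a green dot marks its start, a red dot its finish. Heel to the robot's right, groove side away from it.
- tab_top (a point): Middle of the top edge of the heel tab: leather tab and steel end plate stand upright against each other at the heel end, together 6 mm thick along x, 40 mm wide along y, top edge 62 mm above the bench. The clip goes on from above, squeezing direction along the jig's x; fully down, its origin is at this point. Axes as jig.
- seam0 (a point): Point 0 of 0..6 along the stitch groove (the green-dot end), on the centre line of the groove's floor. The groove runs in straight lines from each point to the next (about 27 to 29 mm each, 168 mm in all, bends of up to 20 degrees); axes as jig.
- seam1 (a point): Point 1 of 0..6 along the stitch groove (the second point), on the centre line of the groove's floor. The groove runs in straight lines from each point to the next (about 27 to 29 mm each, 168 mm in all, bends of up to 20 degrees); axes as jig.
- seam2 (a point): Point 2 of 0..6 along the stitch groove (the third point), on the centre line of the groove's floor. The groove runs in straight lines from each point to the next (about 27 to 29 mm each, 168 mm in all, bends of up to 20 degrees); axes as jig.
- seam3 (a point): Point 3 of 0..6 along the stitch groove (the middle point), on the centre line of the groove's floor. The groove runs in straight lines from each point to the next (about 27 to 29 mm each, 168 mm in all, bends of up to 20 degrees); axes as jig.
- seam4 (a point): Point 4 of 0..6 along the stitch groove (the fifth point), on the centre line of the groove's floor. The groove runs in straight lines from each point to the next (about 27 to 29 mm each, 168 mm in all, bends of up to 20 degrees); axes as jig.
- seam5 (a point): Point 5 of 0..6 along the stitch groove (the sixth point), on the centre line of the groove's floor. The groove runs in straight lines from each point to the next (about 27 to 29 mm each, 168 mm in all, bends of up to 20 degrees); axes as jig.
- seam6 (a point): Point 6 of 0..6 along the stitch groove (the red-dot end), on the centre line of the groove's floor. The groove runs in straight lines from each point to the next (about 27 to 29 mm each, 168 mm in all, bends of up to 20 degrees); axes as jig.
- stylus: Rubbing stylus, about 90 g, hanging upright by its collar in the fork. Origin: centre of the underside of the brass collar (28 mm diameter, 5 mm thick), which rests on the prongs. Above: square wooden handle, 18 x 18 mm, faces along x and y, z 5 to 55 mm. Below: steel shaft, 10 mm diameter, to z = -35 mm, then the sprung tip, 5 mm diameter, round end, to z = -52 mm when free.
- stylus_grip (a point): Grip point in the wooden handle's axis, 30 mm above the stylus' origin (25 mm below the handle's top), 82 mm above the free tip's end.
- tip_point (a point): Lowest point of the stylus' tip; it moves up into the shaft with the tip.
- stylus_tip (a joint): How far the tip is pushed up into the shaft (m): 0 free, 0.008 at its stop. Spring: 0.7 N to start, then 0.7 N per mm. While it rubs it must stay between about 1 and 7 mm; 3 to 4 mm is ideal; a momentary speed of over 0.1 m/s while rubbing is too fast.
- fork: Red fixed fork stand: base 80 x 70 x 12 mm, a post at its +x side and a fork plate 8 mm thick, its top 70 mm above the bench: two prongs 18 mm wide with a 16 mm slot along x between them, open to -x and closed 10 mm behind the seat. Origin on the bench below the seat.
- fork_seat (a point): Where the stylus' origin is when hung: on the prongs' top, in the middle of the slot; axes as fork. The stylus' tip and shaft can be lowered straight down into the slot or lifted straight up.
- tin: Bystander: round closed polish tin, green sides and pale lid, 72 mm diameter, 28 mm high, on the bench beyond the jig.
- heel_block: Bystander: black rubber heel block with tan top, 62 x 58 x 26 mm, on the bench beyond the jig.
- brush: Bystander: shoe brush, wooden back 50 x 150 x 34 mm, on the bench to the left, near the toe end.
Things that resemble listed ones, but are neither listed nor needed, are in the scene too. Of the things that look like the clip, the larger one is meant. Several things look just like the fork: the one meant starts farthest to the robot's right.

How it is judged:
By the outcome, as a careful person would: the job done as asked, in the order asked, and still so for the second after the job is handed in, with the robot touching nothing.
It also fails if it takes over 70 s, if anything falls off the work surface, if the arm or the gripper's body presses on something with over 40 N, if the wrist force passes 120 N, or if a joint passes its speed limit or range.

### The arm

A 6-joint arm with a two-finger parallel gripper is mounted at the origin on the work surface. World frame = base frame: x ahead of the robot, y to its left, z up, the work surface at z = 0. Lengths are in m, angles in rad, forces in N, time in s.
With the tool pointing down it reaches from about 0.3 to 0.775 m from the base axis. Payload 14.6 kg.
Tool frame: the origin (TCP) lies on the centre line of the jaws, within the pads' length; the fingertips stand 19 mm ahead of it and the grasp point (between the pads) is the TCP; y points along the fingers, x is the direction in which the jaws open and shut, and the axes are right-handed (so a half turn about y gives the same grasp; the last joint's range is limited). The gripper opens to 94 mm and grips with 3 to 60 N. Pads are 16 mm wide; open, the fingers measure 119 mm over their backs; the gripper's body (75 mm by 177 mm) begins 78 mm behind the grasp point.
Start: joints at [-0.067, 0.3, 1.521, -0, 1.321, -0.067], TCP at [0.55, -0, 0.224] pointing down, gripper open.
Joint ranges: [-3.03, 3.03], [-0.79, 2.21], [0.23, 2.52], [-1.04, 4.18], [0, 3.07], [-2.55, 2.55]. Speed limits (rad/s): [2.22, 2.22, 2.57, 3.14, 3.14, 3.14].

### API

Orientations are given as [roll, pitch, yaw] about the fixed x, y, z axes, in that order (R = Rz(yaw) Ry(pitch) Rx(roll)).
In Python, from station import ctrl, optics gives the robot as it stands.
- The arm moves only by the tool jog_arm, never from a script. Its argument "targets" is a list of rows, each a list of 3 entries, a list of its own where there are three numbers: the finger opening in cm, from 0 to 9.4, then the shift along the tool's x, y, z in cm, then the turn about the tool's y in rad. A call has 1 to 10 rows; each row is the pose to reach, as a shift and turn from the pose commanded when the call began, along the tool's axes at that moment; what a row does not reach only later rows make up. A row lasts 1/10 s, in which the tool goes at most 50 mm and 8.59 degrees, less where a joint would pass 70% of its speed; a pose out of reach is approached as far as the arm can. A call with a gripper value outside its range is refused whole. The fingers move at their own pace and stop on an object; "grip_force" is the grip in N (left out, the last holds). Time passes only in rows, so rows that repeat a pose let the fingers close. It gives the time, the measured TCP pose, the force and the opening at its end, in the units of the state.
- ctrl.get_obs(): the state, without advancing time (a new reading comes with each control period).
- optics.camera(name): name is "scene" or "side" or "wrist"; returns a dict with "img" (400x640x3 uint8, red, green, blue), "range_z" (400x640 float32, m along the optical axis (not along the pixel's ray), 0 where there is no reading), "camera_matrix" (3x3 intrinsics, pixels), "world_to_cam" (4x4, takes a point from world to camera coordinates); the wrist camera has in their place "mount" (4x4, takes a point from camera to tool coordinates, whose origin is the TCP and whose axes are the tool frame's). Camera axes: x right, y up, looking along -z (the intrinsics and any distortion apply to the point x, -y, -z); pixel columns grow to the right and rows downward; lengths in m; the calibration is good to about 2 mm. A picture is of the moment at which its call begins: read the wrist's pose just before it.
- ctrl.hand_in(): hands the job in, once; it reports no verdict.
The state is a dict: "time_s": time; "qpos": joint angles; "joint_vel": joint speeds; "tau": joint torques, N m; "ee_pos": TCP position; "eef_rot": TCP orientation; "force": force on the tool from outside, world axes, zero at the start; "moment": the same for the moment, N m; "grip_width": finger opening in m.
Only numpy, scipy, OpenCV 4.12 (cv2) and the standard library are available. Lean on these libraries where they do the work, as an engineer would, in place of code of your own. Each camera call takes 0.05 s, during which the arm holds its last target. There are 200 camera calls.

## Working session

There is one attempt and no reset: what is moved stays moved. The work goes in short steps, Python scripts to look and compute and a tool call to move; the robot and the scene stay as the last step left them, time stands still between calls to the robot, and variables do not carry over. Pictures are saved under pics/ and viewed, about 8 in all and at most 12, crops included, and the job is handed in when it is done.

Besides the shell and the picture viewer there is one more tool, called after "Request:" by a JSON object that holds its "fn" and its "kwargs", one argument or row to a line. jog_arm: Moves the arm, as the interface text tells. Its arguments: {"type":"object","properties":{"targets":{"type":"array","items":{"type":"array"}},"grip_force":{"type":"number"}},"required":["targets"]}

```bash
mkdir -p pics; ls; python3 - <<'E'
from station import ctrl, optics
import cv2,numpy as np
o=ctrl.get_obs();print(o)
for n in ["scene","side"]:
    c=optics.camera(n);np.savez(f"{n}0.npz",**{k:v for k,v in c.items()})
    print(n,c.keys(),c["camera_matrix"],c["world_to_cam"])
    cv2.imwrite(f"pics/{n}0.png",c["img"][...,::-1])
a=cv2.imread("pics/scene0.png");b=cv2.imread("pics/side0.png")
E
```

```text
pics
{'time_s': 0.0, 'qpos': array([-6.66039254e-02,  3.00474252e-01,  1.52159356e+00,  4.46477710e-05,
        1.32068010e+00, -6.66273618e-02]), 'joint_vel': array([-9.99007083e-05,  1.99861476e-04, -3.33824811e-04, -9.97084368e-04,
       -1.84374042e-04,  3.03689985e-03]), 'tau': array([-1.53750298e-03, -5.31805658e+01, -3.52735734e+01,  7.07558286e-02,
        2.43994006e-02, -4.79655944e-05]), 'ee_pos': array([5.49759529e-01, 2.18571911e-05, 2.23879308e-01]), 'eef_rot': array([-1.57067626e+00,  1.14980965e-03,  1.24293803e-05]), 'force': array([ 0.37936532, -0.60290856, -0.4743168 ]), 'moment': array([ 0.03882942,  0.01592338, -0.00390228]), 'grip_width': 0.09370456347772735}
scene dict_keys(['img', 'range_z', 'camera_matrix', 'world_to_cam']) [[374.05155864   0.         322.21104276]
 [  0.         374.05155864 197.00150346]
 [  0.           0.           1.        ]] [[ 0.49473853  0.86902035 -0.00611676 -0.28615523]
 [-0.6832001   0.39328069  0.61527873  0.30657031]
 [ 0.53709534 -0.30022313  0.7882859  -1.55335373]
 [ 0.          0.          0.          1.        ]]
side dict_keys(['img', 'range_z', 'camera_matrix', 'world_to_cam']) [[425.49378712   0.         316.4871928 ]
 [  0.         425.49378712 203.81971055]
 [  0.           0.           1.        ]] [[ 0.76865889 -0.63953528  0.01257549 -0.40573843]
 [ 0.3438487   0.42969046  0.83494561 -0.30068818]
 [-0.53938074 -0.6374643   0.55018877 -0.88565761]
 [ 0.          0.          0.          1.        ]]
```

View pics/scene0.png

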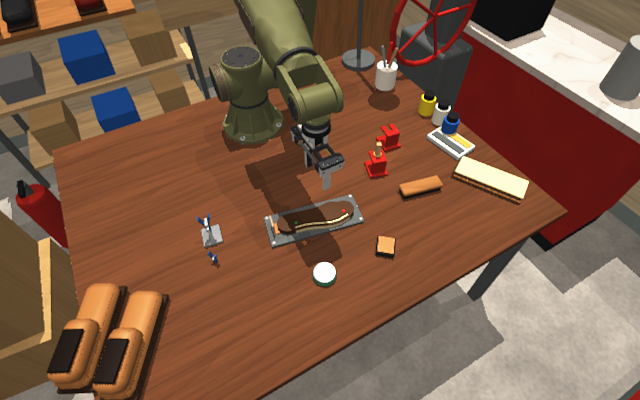

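View pics/side0.png

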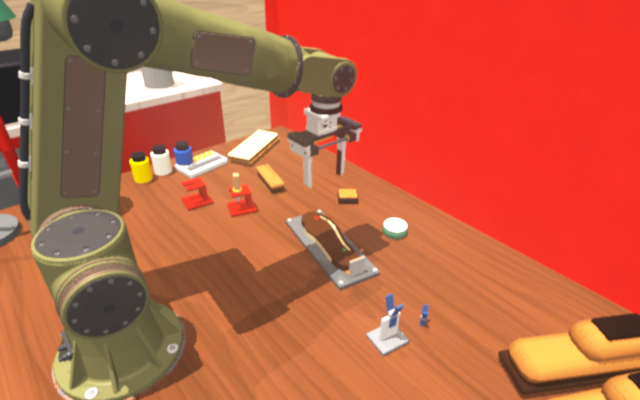

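```bash
cat > h.py <<'E'
from station import ctrl, optics
import cv2,numpy as np
from scipy.spatial.transform import Rotation as Ro
def shot(n):
    o=ctrl.get_obs(); c=dict(optics.camera(n))
    if n=="wrist":
        T=np.eye(4);T[:3,:3]=Ro.from_euler('xyz',o["eef_rot"]).as_matrix();T[:3,3]=o["ee_pos"]
        c["c2w"]=T@c["mount"]
    else: c["c2w"]=np.linalg.inv(c["world_to_cam"])
    return c
def cloud(c):
    K=c["camera_matrix"];z=c["range_z"];v,u=np.mgrid[:400,:640]
    p=np.stack([(u-K[0,2])/K[0,0]*z,-(v-K[1,2])/K[1,1]*z,-z],-1)
    return p@c["c2w"][:3,:3].T+c["c2w"][:3,3]
def proj(c,P):
    T=np.linalg.inv(c["c2w"]);q=np.atleast_2d(P)@T[:3,:3].T+T[:3,3];K=c["camera_matrix"]
    return np.stack([K[0,0]*q[:,0]/-q[:,2]+K[0,2],K[1,1]*-q[:,1]/-q[:,2]+K[1,2]],-1)
def load(f):
    return dict(np.load(f,allow_pickle=True))
E
python3 - <<'E'
from h import *
w=shot("wrist");np.savez("w0.npz",**w);cv2.imwrite("pics/w0.png",w["img"][...,::-1]);print(w["mount"],w["camera_matrix"],[k for k in w])
for n in ["scene","side"]:
    c=load(n+"0.npz");c["c2w"]=np.linalg.inv(c["world_to_cam"]);P=cloud(c)
    h=cv2.cvtColor(c["img"],cv2.COLOR_RGB2HSV);ok=(c["range_z"]>0)&(P[...,2]>0.004)&(P[...,2]<.2)&(P[...,0]>.1)&(P[...,0]<1)&(abs(P[...,1])<.7)
    for nm,m in dict(blue=(h[...,0]>100)&(h[...,0]<130)&(h[...,1]>120),red=((h[...,0]<4)|(h[...,0]>176))&(h[...,1]>190)&(h[...,2]>90)).items():
        k,l,s,_=cv2.connectedComponentsWithStats((m&ok).astype(np.uint8))
        for i in range(1,k):
            if s[i,4]>8:
                q=P[l==i];print(n,nm,s[i],q.min(0).round(3),q.max(0).round(3),np.median(q,0).round(3))
E
```

```text
[[ 9.99997646e-01 -2.14357378e-03  3.37317699e-04 -3.29183219e-05]
 [ 8.17032341e-04  2.27933439e-01 -9.73676373e-01 -1.59976834e-01]
 [ 2.01026116e-03  9.73674357e-01  2.27934654e-01  6.59949559e-02]
 [ 0.00000000e+00  0.00000000e+00  0.00000000e+00  1.00000000e+00]] [[275.76128108   0.         318.61258143]
 [  0.         275.76128108 203.7263126 ]
 [  0.           0.           1.        ]] ['img', 'range_z', 'camera_matrix', 'mount', 'c2w']
scene blue [442 116  18  18 196] [0.401 0.614 0.022] [0.482 0.674 0.09 ] [0.466 0.629 0.059]
scene blue [197 217   7   8  18] [ 0.441 -0.353  0.096] [ 0.457 -0.343  0.123] [ 0.451 -0.348  0.109]
scene blue [208 252   5   6  15] [ 0.525 -0.366  0.035] [ 0.537 -0.357  0.055] [ 0.532 -0.361  0.043]
scene red [376 124  25  27 378] [0.334 0.373 0.005] [0.42  0.44  0.076] [0.396 0.403 0.042]
scene red [365 150  23  28 396] [0.423 0.247 0.004] [0.514 0.321 0.076] [0.487 0.278 0.037]
side blue [174 147  17  17 186] [0.42  0.618 0.026] [0.474 0.666 0.079] [0.437 0.628 0.058]
side blue [387 296   5  13  35] [ 0.446 -0.328  0.087] [ 0.454 -0.319  0.116] [ 0.449 -0.324  0.104]
side blue [423 306   4   9  26] [ 0.524 -0.365  0.035] [ 0.548 -0.347  0.052] [ 0.543 -0.351  0.043]
side red [183 180  22  11 117] [0.344 0.382 0.062] [0.398 0.434 0.073] [0.371 0.402 0.069]
side red [183 193  29  17 268] [0.333 0.372 0.004] [0.411 0.441 0.034] [0.37  0.397 0.012]
side red [232 201  24  15 162] [0.423 0.246 0.004] [0.493 0.319 0.016] [0.46  0.272 0.012]
```

View pics/w0.png

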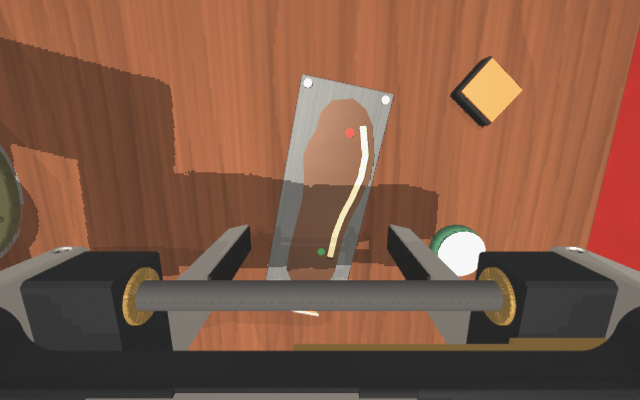

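Request:
{"fn": "jog_arm", "kwargs": {
  "targets": [
    [9.4,[0,0,-5],0],
    [9.4,[-1,0,-10],0],
    [9.4,[-1,0,-15],0],
    [9.4,[-1,0,-15],0],
    [9.4,[-1,0,-15],0]
  ]
}}

```text
time_s: 0.65
ee_pos: [0.5397, -0.1507, 0.2241]
eef_rot: [-1.57, 0.001, -0.002]
force: [-0.4, 0.7, -0.3]
grip_width: 0.094
```

```bash
python3 - <<'E'
from h import *
w=shot("wrist");np.savez("w1.npz",**w);cv2.imwrite("pics/w1.png",w["img"][...,::-1]);o=ctrl.get_obs();print(o["ee_pos"],o["joint_vel"].round(3))
for f in ["w0.npz","w1.npz"]:
    w=load(f);P=cloud(w);h=cv2.cvtColor(w["img"],cv2.COLOR_RGB2HSV)
    for nm,m in dict(blue=(h[...,0]>100)&(h[...,0]<130)&(h[...,1]>120),red=((h[...,0]<5)|(h[...,0]>175))&(h[...,1]>170)&(P[...,2]<.05)&(P[...,2]>.02),green=(h[...,0]>45)&(h[...,0]<90)&(h[...,1]>100)&(P[...,2]>.02),pale=(h[...,2]>150)&(h[...,1]<140)&(P[...,2]<.04)&(P[...,2]>.02)).items():
        k,l,s,_=cv2.connectedComponentsWithStats(m.astype(np.uint8))
        for i in range(1,k):
            if s[i,4]>20:
                q=P[l==i];print(f,nm,s[i],q.min(0).round(3),q.max(0).round(3),np.median(q,0).round(3))
E
```

```text
[ 0.53990525 -0.14965218  0.22417406] [ 0.028 -0.007  0.004 -0.001  0.     0.002]
w0.npz green [318 248   7   7  36] [ 0.549 -0.088  0.03 ] [ 0.557 -0.078  0.034] [ 0.553 -0.083  0.032]
w0.npz pale [ 463   59   59   62 1857] [0.725 0.09  0.023] [0.795 0.159 0.029] [0.759 0.125 0.026]
w0.npz pale [ 303   98   71  160 5371] [ 0.529 -0.093  0.023] [0.618 0.114 0.035] [0.576 0.052 0.031]
w0.npz pale [ 436  229   49   47 1474] [ 0.714 -0.121  0.02 ] [ 0.778 -0.055  0.03 ] [ 0.747 -0.084  0.027]
w0.npz pale [319 249   5   6  22] [ 0.55  -0.088  0.03 ] [ 0.556 -0.08   0.034] [ 0.553 -0.083  0.032]
w1.npz blue [315 314   8   9  41] [ 0.534 -0.356  0.003] [ 0.545 -0.349  0.019] [ 0.54  -0.353  0.011]
w1.npz blue [246 321  15  14 141] [ 0.444 -0.332  0.049] [ 0.459 -0.328  0.075] [ 0.452 -0.329  0.062]
w1.npz blue [320 325   8  11  21] [ 0.541 -0.353  0.035] [ 0.551 -0.343  0.05 ] [ 0.547 -0.347  0.048]
w1.npz blue [309 327   9  16  81] [ 0.526 -0.365  0.028] [ 0.537 -0.354  0.05 ] [ 0.533 -0.36   0.04 ]
w1.npz blue [236 338  19  13 161] [ 0.445 -0.343  0.085] [ 0.54  -0.085  0.384] [ 0.454 -0.322  0.104]
w1.npz green [326 135   7   7  39] [ 0.549 -0.087  0.031] [ 0.556 -0.08   0.034] [ 0.552 -0.083  0.033]
w1.npz pale [ 293    0   93  165 9836] [ 0.507 -0.115  0.023] [0.616 0.07  0.035] [ 0.561 -0.005  0.032]
w1.npz pale [ 454  115   56   54 2199] [ 0.714 -0.121  0.02 ] [ 0.78  -0.055  0.03 ] [ 0.746 -0.087  0.027]
w1.npz pale [250 312   7   7  24] [ 0.441 -0.333  0.024] [ 0.447 -0.331  0.04 ] [ 0.443 -0.332  0.031]
w1.npz pale [315 323   6   8  30] [ 0.534 -0.362  0.025] [ 0.541 -0.35   0.028] [ 0.538 -0.355  0.027]
```

View pics/w1.png

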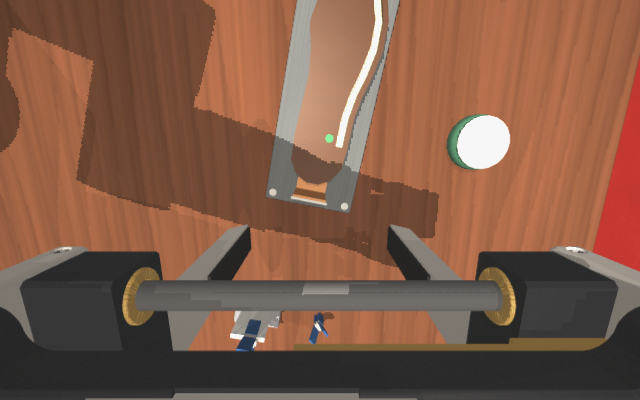

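Request:
{"fn": "jog_arm", "kwargs": {
  "targets": [
    [9.4,[-2,0,-5],0],
    [9.4,[-4,0,-10],0],
    [9.4,[-6,0,-15],0],
    [9.4,[-8,0,-20],0],
    [9.4,[-8.5,0,-24.5],0],
    [9.4,[-8.5,0,-24.5],0],
    [9.4,[-8.5,0,-24.5],0]
  ]
}}

```text
time_s: 1.4
ee_pos: [0.4552, -0.3949, 0.224]
eef_rot: [-1.57, 0.0, -0.001]
force: [-0.2, -0.5, -0.6]
grip_width: 0.0941
```

```bash
python3 - <<'E'
from h import *
w=shot("wrist");np.savez("w2.npz",**w);cv2.imwrite("pics/w2.png",w["img"][0:300,140:540][...,::-1].repeat(2,0).repeat(2,1));o=ctrl.get_obs();print(o["ee_pos"],o["joint_vel"].round(3))
P=cloud(w);h=cv2.cvtColor(w["img"],cv2.COLOR_RGB2HSV)
m=(h[...,0]>100)&(h[...,0]<130)&(h[...,1]>120)&(P[...,2]<.2)
k,l,s,_=cv2.connectedComponentsWithStats(m.astype(np.uint8))
for i in range(1,k):
    if s[i,4]>15:
        q=P[l==i];print(s[i],q.min(0).round(3),q.max(0).round(3),np.median(q,0).round(3))
# rack base top & plate top
for z,nm in((.012,'base'),(.075,'plate'),):
    m=(abs(P[...,2]-z)<.003)&(h[...,1]<60)&(np.hypot(P[...,0]-.45,P[...,1]+.337)<.08)
    pts=P[m][:,:2];r=cv2.minAreaRect((pts*1000).astype(np.float32));print(nm,len(pts),r)
# jig from w1: plate and tab
w=load("w1.npz");P=cloud(w)
for a,b,nm in((.058,.07,'tab'),):
    m=(P[...,2]>a)&(P[...,2]<b)&(np.hypot(P[...,0]-.53,P[...,1]+.14)<.06)
    pts=P[m];print(nm,len(pts),pts.mean(0),np.median(pts[:,2]),cv2.minAreaRect((pts[:,:2]*1000).astype(np.float32)))
for f in("w0.npz","w1.npz"):
    w=load(f);P=cloud(w);m=(abs(P[...,2]-.012)<.003)&(np.hypot(P[...,0]-.56,P[...,1])<.22)
    print(m.sum(),cv2.minAreaRect((P[m][:,:2]*1000).astype(np.float32)))
E
```

```text
[ 0.45562109 -0.39378422  0.22412669] [ 0.025 -0.019  0.014  0.001 -0.001  0.003]
[308 127  16  16 211] [ 0.444 -0.332  0.086] [ 0.459 -0.318  0.119] [ 0.451 -0.324  0.108]
[303 151  17  17 218] [ 0.44  -0.355  0.088] [ 0.455 -0.341  0.119] [ 0.448 -0.348  0.109]
[385 153  14  10  84] [ 0.539 -0.357  0.03 ] [ 0.55  -0.345  0.05 ] [ 0.545 -0.351  0.042]
[376 159   8  14  49] [ 0.525 -0.368  0.013] [ 0.536 -0.354  0.051] [ 0.53  -0.361  0.046]
base 1569 ((445.52252197265625, -335.5120544433594), (59.34031295776367, 69.48594665527344), 81.04100799560547)
plate 119 ((445.5121154785156, -335.3711853027344), (5.867692470550537, 43.852943420410156), 80.76099395751953)
tab 194 [ 0.52718258 -0.15398874  0.06132387] 0.06139016305110362 ((527.4977416992188, -154.18475341796875), (6.277680397033691, 43.346290588378906), 78.6187744140625)
7675 ((624.3040161132812, 0.002716064453125), (283.44134521484375, 295.6067199707031), 87.88528442382812)
7715 ((618.296142578125, -56.889617919921875), (266.7068176269531, 259.91717529296875), 78.53707122802734)
```

View pics/w2.png

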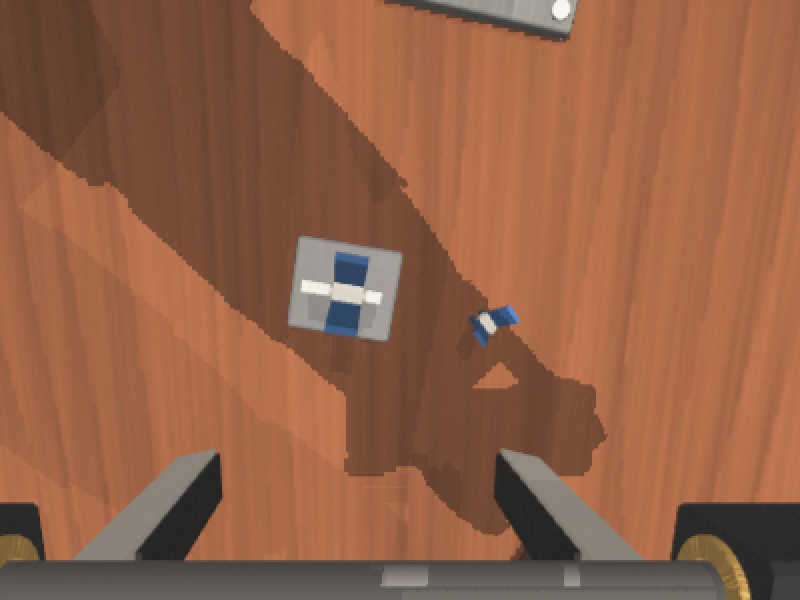

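Request:
{"fn": "jog_arm", "kwargs": {
  "targets": [
    [7,[-0.6,0,2],0.15],
    [7,[-0.6,0,4],0.3],
    [7,[-0.6,0,5.8],0.45],
    [7,[-0.6,0,5.8],0.6],
    [7,[-0.6,0,5.8],0.75],
    [7,[-0.6,0,5.8],0.9],
    [7,[-0.6,0,5.8],1.05],
    [7,[-0.6,0,5.8],1.2],
    [7,[-0.6,0,5.8],1.35],
    [7,[-0.6,0,5.8],1.5]
  ]
}}

```text
time_s: 2.45
ee_pos: [0.45, -0.3346, 0.2247]
eef_rot: [-1.571, 0.0, -1.503]
force: [-0.7, -0.3, -0.0]
grip_width: 0.0702
```

Request:
{"fn": "jog_arm", "kwargs": {
  "targets": [
    [7,[0,1,0],0.15],
    [7,[0,2,0],0.23],
    [7,[0,3,0],0.23],
    [7,[0,4,0],0.23],
    [7,[0,4,0],0.23],
    [7,[0,4,0],0.23]
  ]
}}

```text
time_s: 3.05
ee_pos: [0.4492, -0.3366, 0.1846]
eef_rot: [-1.571, 0.0, -1.728]
force: [-0.8, 0.1, -0.0]
grip_width: 0.0698
```

```bash
python3 - <<'E'
from h import *
w=shot("wrist");np.savez("w3.npz",**w);o=ctrl.get_obs();print(o["ee_pos"],o["eef_rot"],o["joint_vel"].round(3),o["qpos"].round(2),o["grip_width"])
P=cloud(w);h=cv2.cvtColor(w["img"],cv2.COLOR_RGB2HSV)
m=(h[...,0]>100)&(h[...,0]<130)&(h[...,1]>120)&(P[...,2]<.2)
k,l,s,_=cv2.connectedComponentsWithStats(m.astype(np.uint8))
for i in range(1,k):
    if s[i,4]>15:
        q=P[l==i];print(s[i],q.min(0).round(3),q.max(0).round(3),np.median(q,0).round(3))
img=w["img"].copy()
cv2.imwrite("pics/w3.png",img[...,::-1])
# groove from w0,w1: pale strip in jig region
for f in("w0.npz","w1.npz"):
    w=load(f);P=cloud(w);h=cv2.cvtColor(w["img"],cv2.COLOR_RGB2HSV)
    print(f,h[140:160:9,340:372:4].tolist() if 0 else '')
    m=(P[...,2]>.0225)&(P[...,2]<.0295)&(np.hypot(P[...,0]-.57,P[...,1]-.0)<.16)&(P[...,0]<.66)
    q=P[m];print(len(q),q.min(0),q.max(0))
    e=[]
    for y in np.arange(-.1,.12,.01):
        r=q[abs(q[:,1]-y)<.004]
        if len(r)>3:e.append((round(float(y),3),len(r),*r[:,0].min().round(4,None) if 0 else (r[:,0].min().round(4),r[:,0].max().round(4))))
    print(e)
    m=(abs(P[...,2]-.012)<.003)&(np.hypot(P[...,0]-.56,P[...,1])<.24)&(P[...,0]<.68)
    print(m.sum(),cv2.minAreaRect((P[m][:,:2]*1000).astype(np.float32)))
E
```

```text
File "<stdin>", line 20
    if len(r)>3:e.append((round(float(y),3),len(r),*r[:,0].min().round(4,None) if 0 else (r[:,0].min().round(4),r[:,0].max().round(4))))
                                                                               ^^
SyntaxError: invalid syntax
```

```bash
python3 - <<'E'
from h import *
w=shot("wrist");np.savez("w3.npz",**w);o=ctrl.get_obs();print(o["ee_pos"],o["eef_rot"],o["joint_vel"].round(3),o["qpos"].round(2),o["grip_width"])
P=cloud(w);h=cv2.cvtColor(w["img"],cv2.COLOR_RGB2HSV)
m=(h[...,0]>100)&(h[...,0]<130)&(h[...,1]>120)&(P[...,2]<.2)
k,l,s,_=cv2.connectedComponentsWithStats(m.astype(np.uint8))
for i in range(1,k):
    if s[i,4]>15:
        q=P[l==i];print(s[i],q.min(0).round(3),q.max(0).round(3),np.median(q,0).round(3))
cv2.imwrite("pics/w3.png",w["img"][100:400,120:520][...,::-1].repeat(2,0).repeat(2,1))
for f in("w0.npz","w1.npz"):
    w=load(f);P=cloud(w)
    m=(P[...,2]>.0225)&(P[...,2]<.0295)&(np.hypot(P[...,0]-.57,P[...,1]-.0)<.16)&(P[...,0]<.66)
    q=P[m];print(len(q),q.min(0),q.max(0))
    for y in np.arange(-.1,.12,.01):
        r=q[abs(q[:,1]-y)<.004]
        if len(r)>3:print(round(y,2),len(r),r[:,0].min().round(4),r[:,0].max().round(4),end='; ')
    m=(abs(P[...,2]-.012)<.003)&(np.hypot(P[...,0]-.56,P[...,1])<.24)&(P[...,0]<.68)
    print(m.sum(),cv2.minAreaRect((P[m][:,:2]*1000).astype(np.float32)))
E
```

```text
[ 0.4492112  -0.33688142  0.1848423 ] [-1.57039484e+00 -2.33613146e-04 -1.72883982e+00] [-0.004 -0.003 -0.004 -0.    -0.001  0.003] [-0.71  0.36  1.54  0.    1.24  1.02] 0.0697586249803993
[313 101  12  15 100] [ 0.539 -0.357  0.027] [ 0.551 -0.346  0.051] [ 0.545 -0.351  0.042]
[324 115  13  12  80] [ 0.525 -0.367  0.03 ] [ 0.537 -0.355  0.051] [ 0.531 -0.362  0.045]
[298 201  16  25 285] [ 0.443 -0.332  0.085] [ 0.46  -0.318  0.119] [ 0.452 -0.325  0.107]
[325 201  16  25 272] [ 0.44  -0.356  0.089] [ 0.456 -0.342  0.118] [ 0.449 -0.349  0.109]
931 [ 0.53075102 -0.12450644  0.02316994] [0.61273052 0.10200074 0.02949912]
-0.09 38 0.5612 0.5697; -0.08 37 0.5626 0.5723; -0.07 35 0.5652 0.5736; -0.06 35 0.5678 0.5772; -0.05 41 0.5446 0.5799; -0.04 39 0.5743 0.5837; -0.03 42 0.5647 0.5888; -0.02 45 0.582 0.5938; -0.01 39 0.5871 0.5976; -0.0 44 0.5408 0.6022; 0.01 44 0.5525 0.6058; 0.02 43 0.5589 0.6083; 0.03 47 0.5652 0.6103; 0.04 45 0.6036 0.6115; 0.05 50 0.5359 0.6122; 0.06 51 0.5962 0.6127; 0.07 51 0.5936 0.61; 0.08 44 0.601 0.6088; 7446 ((557.4442138671875, -6.2609710693359375), (288.2420654296875, 120.09200286865234), 78.57957458496094)
1190 [ 0.50797364 -0.15836495  0.02260189] [0.61448951 0.0700397  0.02949367]
-0.09 42 0.5148 0.5691; -0.08 43 0.5627 0.5714; -0.07 53 0.5139 0.5738; -0.06 53 0.5547 0.576; -0.05 53 0.5696 0.5802; -0.04 52 0.5731 0.5828; -0.03 59 0.5338 0.5882; -0.02 54 0.581 0.592; -0.01 61 0.5856 0.5975; -0.0 66 0.5363 0.6047; 0.01 61 0.5936 0.605; 0.02 58 0.5977 0.6097; 0.03 60 0.6007 0.6129; 0.04 57 0.6023 0.6112; 0.05 60 0.5683 0.6123; 0.06 63 0.5512 0.6145; 0.07 30 0.6024 0.6098; 7572 ((549.7600708007812, -42.99195861816406), (266.7068176269531, 120.05534362792969), 78.53707122802734)
```

View pics/w3.png

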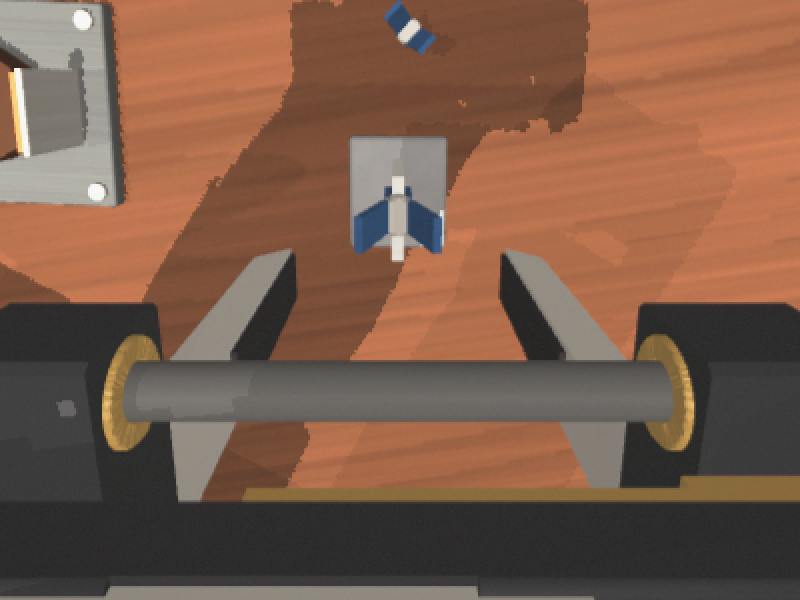

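Request:
{"fn": "jog_arm", "kwargs": {
  "targets": [
    [7,[0,3,0.1],0],
    [7,[0,5,0.1],0],
    [7,[0,6.8,0.1],0],
    [7,[0,7.6,0.1],0],
    [7,[0,7.6,0.1],0],
    [5,[0,7.6,0.1],0],
    [3.5,[0,7.6,0.1],0],
    [0,[0,7.6,0.1],0],
    [0,[0,7.6,0.1],0],
    [0,[0,7.6,0.1],0]
  ],
  "grip_force": 25
}}

```text
time_s: 4.1
ee_pos: [0.4502, -0.3373, 0.109]
eef_rot: [-1.57, -0.0, -1.73]
force: [-0.3, -0.9, 9.8]
grip_width: 0.0338
```

Request:
{"fn": "jog_arm", "kwargs": {
  "targets": [
    [0,[0,0,0],0],
    [0,[0,0,0],0]
  ]
}}

```text
time_s: 4.3
ee_pos: [0.4508, -0.338, 0.1103]
eef_rot: [-1.568, -0.002, -1.73]
force: [-0.6, 6.2, 16.1]
grip_width: 0.0183
```

Request:
{"fn": "jog_arm", "kwargs": {
  "targets": [
    [0,[0,-0.5,0],0],
    [0,[0,-2,0],0],
    [0,[0,-5,0],0],
    [0,[0,-8,0],0],
    [0,[0,-8,0],0],
    [0,[0,-8,0],0]
  ]
}}

```text
time_s: 4.9
ee_pos: [0.4499, -0.3372, 0.1885]
eef_rot: [-1.57, -0.0, -1.73]
force: [1.6, -0.2, -2.0]
grip_width: 0.0178
```

```bash
python3 - <<'E'
from h import *
w=shot("wrist");np.savez("w4.npz",**w);o=ctrl.get_obs();print(o["ee_pos"],o["eef_rot"],o["force"],o["grip_width"])
cv2.imwrite("pics/w4.png",w["img"][100:400,120:520][...,::-1].repeat(2,0).repeat(2,1))
P=cloud(w);h=cv2.cvtColor(w["img"],cv2.COLOR_RGB2HSV)
T=np.linalg.inv(w["c2w"]@np.linalg.inv(w["mount"]));Q=P@T[:3,:3].T+T[:3,3]
near=(abs(Q[...,0])<.03)&(abs(Q[...,2])<.03)&(Q[...,1]<.08)&(Q[...,1]>-.03)
for nm,m in(("blue",near&(h[...,0]>100)&(h[...,0]<130)&(h[...,1]>120)),("grey",near&(h[...,1]<60)&(h[...,2]>120)&(Q[...,1]>.02))):
    q=Q[m];print(nm,len(q),(np.percentile(q,[2,50,98],axis=0)*1000).round(1) if len(q) else '')
E
```

```text
[ 0.44967836 -0.33694432  0.18766283] [-1.57174508e+00  5.40571863e-04 -1.73002000e+00] [ 0.05853532  0.40392932 -1.73289369] 0.01810000297421787
blue 782 [[-16.5 -10.8  -7.8]
 [  3.5  -1.4   3.8]
 [  9.9  55.2   7.4]]
grey 285 [[ -6.9  24.  -10.5]
 [ -1.9  25.7   0.9]
 [  3.4  38.1   8.8]]
```

View pics/w4.png

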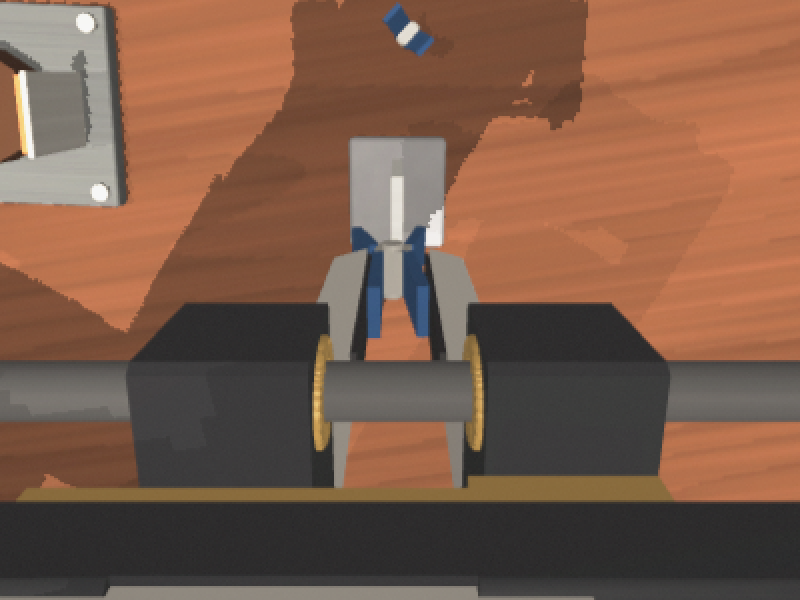

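Request:
{"fn": "jog_arm", "kwargs": {
  "targets": [
    [0,[-3,0,1],0],
    [0,[-7,0,2],0.02],
    [0,[-11,0,3],0.04],
    [0,[-15,0,4],0.04],
    [0,[-18,0,4.75],0.04],
    [0,[-19.3,0,4.75],0.04],
    [0,[-19.3,0,4.75],0.04],
    [0,[-19.3,0,4.75],0.04]
  ]
}}

```text
time_s: 5.75
ee_pos: [0.527, -0.1549, 0.1879]
eef_rot: [-1.572, -0.0, -1.77]
force: [-0.3, -1.0, -0.9]
grip_width: 0.0176
```

```bash
python3 - <<'E'
from h import *
w=shot("wrist");np.savez("w5.npz",**w);o=ctrl.get_obs();print(o["ee_pos"],o["eef_rot"],o["force"],o["grip_width"],o["qpos"].round(2))
cv2.imwrite("pics/w5.png",w["img"][100:400,120:520][...,::-1].repeat(2,0).repeat(2,1))
for f in("w1.npz","w2.npz","w3.npz","w4.npz","w5.npz"):
    w=load(f);P=cloud(w)
    m=(P[...,2]>.056)&(P[...,2]<.068)&(np.hypot(P[...,0]-.527,P[...,1]+.154)<.03)
    pts=P[m]
    if len(pts)>20:print(f,len(pts),pts.mean(0),np.median(pts[:,2]),cv2.minAreaRect((pts[:,:2]*1000).astype(np.float32)))
E
```

```text
[ 0.52697857 -0.15524028  0.18807642] [-1.57145760e+00 -1.01142896e-04 -1.77102313e+00] [ 0.42002011  0.05641039 -0.70032621] 0.017964543122835946 [-0.35  0.33  1.57 -0.    1.24  1.42]
w1.npz 208 [ 0.52732485 -0.15384458  0.06103951] 0.06128380882650661 ((527.4989624023438, -154.17860412597656), (6.290215015411377, 43.346290588378906), 78.6187744140625)
w3.npz 414 [ 0.52727249 -0.15576997  0.06074778] 0.0614304270431337 ((527.0806884765625, -154.76211547851562), (7.3496856689453125, 43.578102111816406), 78.78589630126953)
w4.npz 398 [ 0.52747361 -0.15578657  0.0608262 ] 0.06147163087199661 ((527.2264404296875, -154.82159423828125), (7.631830215454102, 43.7243766784668), 78.97648620605469)
w5.npz 229 [ 0.52864052 -0.15502183  0.06169957] 0.061729519984475234 ((528.457275390625, -154.92593383789062), (5.405609607696533, 42.53119659423828), 78.73749542236328)
```

View pics/w5.png

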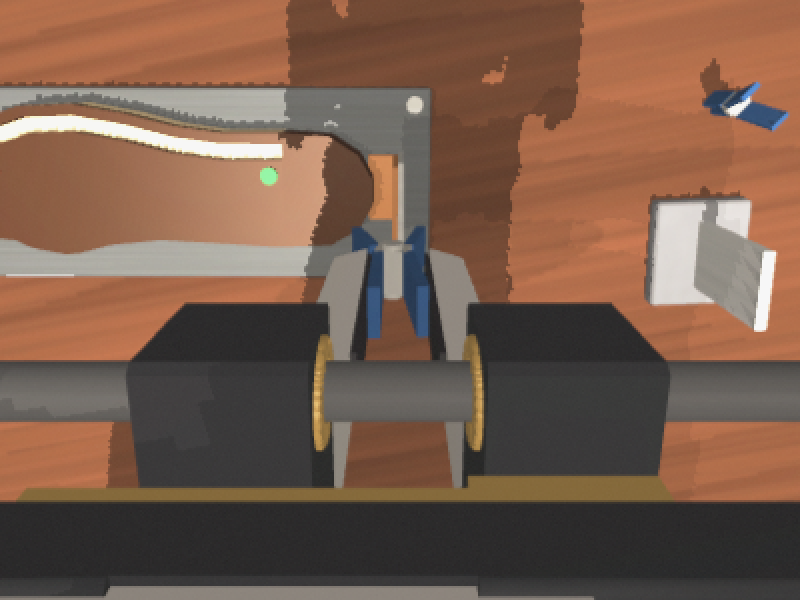

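Request:
{"fn": "jog_arm", "kwargs": {
  "targets": [
    [0,[-0.05,3,0.03],0],
    [0,[-0.05,5,0.03],0],
    [0,[-0.05,6.5,0.03],0],
    [0,[-0.05,7.5,0.03],0],
    [0,[-0.05,8.2,0.03],0],
    [0,[-0.05,8.7,0.03],0],
    [0,[-0.05,8.9,0.03],0],
    [0,[-0.05,8.9,0.03],0]
  ]
}}

```text
time_s: 6.6
ee_pos: [0.528, -0.1545, 0.0999]
eef_rot: [-1.57, -0.001, -1.77]
force: [-1.8, -6.4, -1.1]
grip_width: 0.0187
```

Request:
{"fn": "jog_arm", "kwargs": {
  "targets": [
    [0,[0.06,0,0],0],
    [0,[0.06,0.1,0],0],
    [0,[0.06,0.2,0],0],
    [0,[0.06,0.2,0],0]
  ]
}}

```text
time_s: 7.0
ee_pos: [0.5281, -0.1549, 0.0981]
eef_rot: [-1.569, -0.001, -1.77]
force: [-2.1, -6.1, 4.3]
grip_width: 0.0179
```

Request:
{"fn": "jog_arm", "kwargs": {
  "targets": [
    [0,[0.08,0,-0.04],0],
    [0,[0.08,0.1,-0.04],0],
    [0,[0.08,0.2,-0.04],0],
    [0,[0.08,0.2,-0.04],0]
  ]
}}

```text
time_s: 7.4
ee_pos: [0.5281, -0.1554, 0.0972]
eef_rot: [-1.568, -0.001, -1.77]
force: [-3.4, -3.4, 16.6]
grip_width: 0.0179
```

Request:
{"fn": "jog_arm", "kwargs": {
  "targets": [
    [2.5,[0,0.05,0],0],
    [3,[0,0.05,0],0],
    [3.5,[0,0.05,0],0],
    [5,[0,0,0],0],
    [6.5,[0,0,0],0],
    [7,[0,0,0],0],
    [7,[0,-2,0],0],
    [7,[0,-5,0],0],
    [7,[0,-8,0],0],
    [7,[0,-8,0],0]
  ]
}}

```text
time_s: 8.4
ee_pos: [0.5286, -0.1554, 0.1793]
eef_rot: [-1.565, -0.001, -1.77]
force: [0.6, 0.5, -0.2]
grip_width: 0.0699
```

```bash
python3 - <<'E'
from h import *
w=shot("wrist");np.savez("w6.npz",**w);o=ctrl.get_obs();print(o["ee_pos"],o["eef_rot"],o["force"],o["grip_width"])
a=w["img"][100:400,120:520][...,::-1].repeat(2,0).repeat(2,1)
cv2.imwrite("pics/w6.png",a)
s=load("side0.npz");s=shot("side");np.savez("s6.npz",**s)
P=cloud(w);h=cv2.cvtColor(w["img"],cv2.COLOR_RGB2HSV)
b=(h[...,0]>100)&(h[...,0]<130)&(h[...,1]>120)&(np.hypot(P[...,0]-.527,P[...,1]+.155)<.04)
R=Ro.from_euler('z',-78.6,degrees=True).as_matrix()
q=(P[b]-[.5273,-.1546,.062])@R.T;print((np.percentile(q,[1,50,99],axis=0)*1000).round(1))
g=(np.hypot(P[...,0]-.527,P[...,1]+.155)<.03)&(P[...,2]>.066)&~b
q=(P[g]-[.5273,-.1546,.062])@R.T;print(len(q),(np.percentile(q,[2,50,98],axis=0)*1000).round(1))
# compare with clip on rack in w3
w=load("w3.npz");P=cloud(w);h=cv2.cvtColor(w["img"],cv2.COLOR_RGB2HSV)
b=(h[...,0]>100)&(h[...,0]<130)&(h[...,1]>120)&(np.hypot(P[...,0]-.45,P[...,1]+.337)<.04)
R=Ro.from_euler('z',-80.8,degrees=True).as_matrix();C=[.45,-.337,.075]
q=(P[b]-C)@R.T;print((np.percentile(q,[1,50,99],axis=0)*1000).round(1))
g=(np.hypot(P[...,0]-.45,P[...,1]+.337)<.03)&(P[...,2]>.079)&~b
q=(P[g]-C)@R.T;print(len(q),(np.percentile(q,[2,50,98],axis=0)*1000).round(1))
E
```

```text
[ 0.52782756 -0.15511475  0.17696475] [-1.56768597e+00 -3.02519554e-04 -1.76995727e+00] [ 0.57447297 -0.16909184 -0.24181126] 0.06962711223024717
[[-18.6  -7.  -12. ]
 [  5.1   0.1  33.8]
 [ 17.8   8.4  44.1]]
10311 [[-18.2 -28.8  12.6]
 [ -0.5 -23.7 229.7]
 [ 16.9  -5.6 236. ]]
[[-17.9  -7.7 -13.2]
 [  5.8  -0.8  32.4]
 [ 18.1   7.6  43.2]]
11951 [[-19.5 -27.3  18.9]
 [ -0.  -22.2 221.5]
 [ 19.1  -7.3 228.1]]
```

View pics/w6.png

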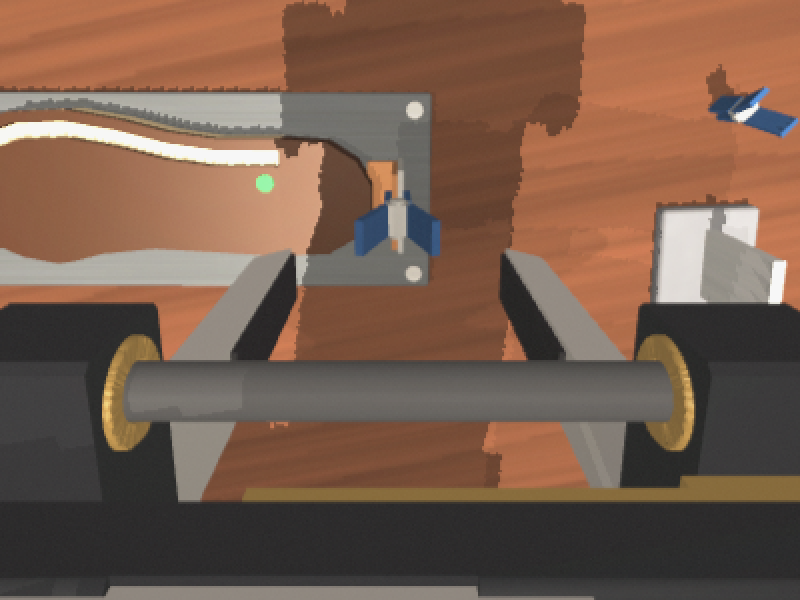

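```bash
cat > cmpc.py <<'E'
from h import *
def chk(w,C,ang,nm):
    P=cloud(w);h=cv2.cvtColor(w["img"],cv2.COLOR_RGB2HSV);R=Ro.from_euler('z',-ang,degrees=True).as_matrix()
    Q=(P-C)@R.T*1000
    b=(h[...,0]>100)&(h[...,0]<130)&(h[...,1]>120)&(np.hypot(Q[...,0],Q[...,1])<40)
    q=Q[b];t=q[q[:,2]>38]
    g=(abs(Q[...,0])<2.5)&(abs(Q[...,1])>9)&(abs(Q[...,1])<20)&(abs(Q[...,2])<5)
    k=(abs(Q[...,0])<4)&(abs(Q[...,1])<7)&(Q[...,2]>5)&(Q[...,2]<20)&~b
    print(nm,"blue",np.percentile(q,[1,50,99],axis=0).round(1).tolist(),"plate top",g.sum(),np.median(Q[g],0).round(1),"block top",k.sum(),np.median(Q[k],0).round(1), "block z pct",np.percentile(Q[k][:,2],[10,90]).round(1))
E
python3 - <<'E'
from cmpc import *
w=shot("wrist");np.savez("w7.npz",**w);o=ctrl.get_obs();print(o["ee_pos"],o["joint_vel"].round(3))
chk(w,[.5273,-.1546,.062],78.6,"tab7")
chk(load("w6.npz"),[.5273,-.1546,.062],78.6,"tab6")
chk(load("w3.npz"),[.45,-.337,.075],80.8,"rack3")
chk(load("w2.npz"),[.45,-.337,.075],80.8,"rack2")
E
```

```text
[ 0.52686526 -0.15479629  0.17459995] [ 0.001  0.012  0.008 -0.002  0.002  0.001]
tab7 blue [[-18.0, -7.0, -11.6], [5.3, 0.1, 33.8], [17.8, 8.6, 44.4]] plate top 80 [  0.4 -12.   -0.1] block top 112 [-0.1 -0.  10.7] block z pct [ 9.8 11.5]
tab6 blue [[-18.6, -7.0, -12.0], [5.1, 0.1, 33.8], [17.8, 8.4, 44.1]] plate top 78 [  0.2 -11.8  -0.3] block top 110 [-0.8 -0.1 10.7] block z pct [ 9.9 11.6]
rack3 blue [[-17.9, -7.7, -13.2], [5.8, -0.8, 32.4], [18.1, 7.6, 43.2]] plate top 82 [  0.1 -10.3  -0.2] block top 124 [ 0.  -0.2  9.8] block z pct [ 8.8 10.6]
rack2 blue [[-17.5, -6.5, 11.9], [-5.2, 0.6, 33.3], [18.6, 7.7, 43.5]] plate top 64 [ 0.3 11.6 -0.4] block top 101 [0.1 0.  9.7] block z pct [ 8.8 10.7]
```

Request:
{"fn": "jog_arm", "kwargs": {
  "targets": [
    [2.4,[0,0,0],0],
    [2.4,[0,0,0],0],
    [2.4,[0,2,0],0],
    [2.4,[0,4,0],0],
    [2.4,[0,4.8,0],0],
    [2.4,[0,5.0,0],0],
    [2.4,[0,5.1,0],0],
    [2.4,[0,5.2,0],0],
    [2.4,[0,5.3,0],0],
    [2.4,[0,5.3,0],0]
  ]
}}

```text
time_s: 9.55
ee_pos: [0.5277, -0.1551, 0.1234]
eef_rot: [-1.569, -0.0, -1.77]
force: [-0.6, 1.2, 4.2]
grip_width: 0.0241
```

Request:
{"fn": "jog_arm", "kwargs": {
  "targets": [
    [2.4,[0,0.1,0],0],
    [2.4,[0,0.2,0],0],
    [2.4,[0,0.2,0],0]
  ]
}}

```text
time_s: 9.85
ee_pos: [0.5281, -0.1554, 0.1226]
eef_rot: [-1.567, -0.001, -1.77]
force: [-1.9, 1.4, 15.1]
grip_width: 0.0239
```

Request:
{"fn": "jog_arm", "kwargs": {
  "targets": [
    [2.4,[0,0.1,0],0],
    [2.4,[0,0.2,0],0],
    [2.4,[0,0.2,0],0]
  ]
}}

```text
time_s: 10.15
ee_pos: [0.5288, -0.1555, 0.1221]
eef_rot: [-1.565, -0.001, -1.77]
force: [-4.8, 2.1, 27.2]
grip_width: 0.0238
```

Request:
{"fn": "jog_arm", "kwargs": {
  "targets": [
    [2.4,[0,-1,0],0],
    [2.4,[0,-3,0],0],
    [5,[0,-5.6,0],0],
    [7,[0,-5.6,0],0],
    [7,[0,-5.6,0],0],
    [7,[0,-5.6,0],0]
  ]
}}

```text
time_s: 10.75
ee_pos: [0.5268, -0.1549, 0.1736]
eef_rot: [-1.572, 0.0, -1.77]
force: [-0.1, -0.2, 0.4]
grip_width: 0.0528
```

```bash
python3 - <<'E'
from cmpc import *
w=shot("wrist");w=shot("wrist");np.savez("w8.npz",**w);o=ctrl.get_obs();print(o["ee_pos"],o["joint_vel"].round(3),o["grip_width"])
chk(w,[.5273,-.1546,.062],78.6,"tab8")
E
```

```text
[ 0.52683723 -0.1548656   0.17349178] [ 0.001 -0.    -0.004  0.     0.002 -0.001] 0.0602595302266585
tab8 blue [[-18.0, -7.6, -10.9], [5.2, -0.4, 32.7], [17.7, 8.0, 43.2]] plate top 85 [  0.4 -11.2  -0.2] block top 112 [-0.1 -0.1  9.8] block z pct [ 8.9 10.4]
```

Request:
{"fn": "jog_arm", "kwargs": {
  "targets": [
    [7,[0,-3.5,0],-0.15],
    [7,[-4,-5,-1.5],-0.3],
    [7,[-8.5,-5,-3.3],-0.45],
    [7,[-13,-5,-5.1],-0.6],
    [7,[-17.5,-5,-6.9],-0.75],
    [7,[-22,-5,-8.7],-0.9],
    [7,[-26.5,-5,-10.5],-1.05],
    [7,[-31,-5,-12.3],-1.2],
    [7,[-34.9,-5,-13.9],-1.35],
    [7,[-34.9,-5,-13.9],-1.5]
  ]
}}

```text
time_s: 11.85
ee_pos: [0.4587, 0.2184, 0.2238]
eef_rot: [-1.571, 0.001, -0.259]
force: [-0.1, -0.5, -0.0]
grip_width: 0.0698
```

Request:
{"fn": "jog_arm", "kwargs": {
  "targets": [
    [9,[0,0,0],-0.15],
    [9,[0,0,0],-0.27],
    [9,[0,0,0],-0.27],
    [9,[0,0,0],-0.27]
  ]
}}

```text
time_s: 12.25
ee_pos: [0.4599, 0.2145, 0.2241]
eef_rot: [-1.571, 0.001, -0.004]
force: [-0.1, -0.2, -0.1]
grip_width: 0.09
```

```bash
python3 - <<'E'
from h import *
w=shot("wrist");np.savez("w9.npz",**w);o=ctrl.get_obs();print(o["ee_pos"],o["eef_rot"],o["qpos"].round(2))
cv2.imwrite("pics/w9.png",w["img"][0:300,120:520][...,::-1].repeat(2,0).repeat(2,1))
P=cloud(w);h=cv2.cvtColor(w["img"],cv2.COLOR_RGB2HSV)
near=np.hypot(P[...,0]-.46,P[...,1]-.275)<.09
def rect(nm,m):
    q=P[m];print(nm,len(q)); 
    if len(q)>5: print(cv2.minAreaRect((q[:,:2]*1000).astype(np.float32)),q[:,2].min(),q[:,2].max(),q.mean(0).round(4))
red=((h[...,0]<6)|(h[...,0]>174))&(h[...,1]>150)
rect("base",near&red&(abs(P[...,2]-.012)<.003))
rect("plate",near&red&(abs(P[...,2]-.070)<.003))
rect("handle top",near&(P[...,2]>.12)&(P[...,2]<.13))
rect("collar",near&~red&(abs(P[...,2]-.075)<.0025))
E
```

```text
[0.45997333 0.21452015 0.2241635 ] [-1.57096893e+00  4.52420435e-04 -3.57492017e-03] [0.36 0.21 1.64 0.   1.3  0.37]
base 851
((466.87493896484375, 291.5712585449219), (69.57310485839844, 79.7541275024414), 71.7365951538086) 0.009000932876604195 0.013900812884906799 [0.4635 0.2868 0.0113]
plate 1839
((465.9202880859375, 291.7214660644531), (52.00950241088867, 58.009429931640625), 72.01750183105469) 0.0672713979395842 0.07204153204230035 [0.4692 0.2913 0.0697]
handle top 385
((459.3177185058594, 293.671875), (17.830425262451172, 17.90003776550293), 59.67851257324219) 0.12106987234137784 0.1268540778304546 [0.4593 0.2936 0.1243]
collar 158
((459.50665283203125, 293.1125183105469), (27.311677932739258, 25.871654510498047), 10.004161834716797) 0.07293585478224618 0.07632134454343964 [0.4596 0.2893 0.0747]
```

View pics/w9.png

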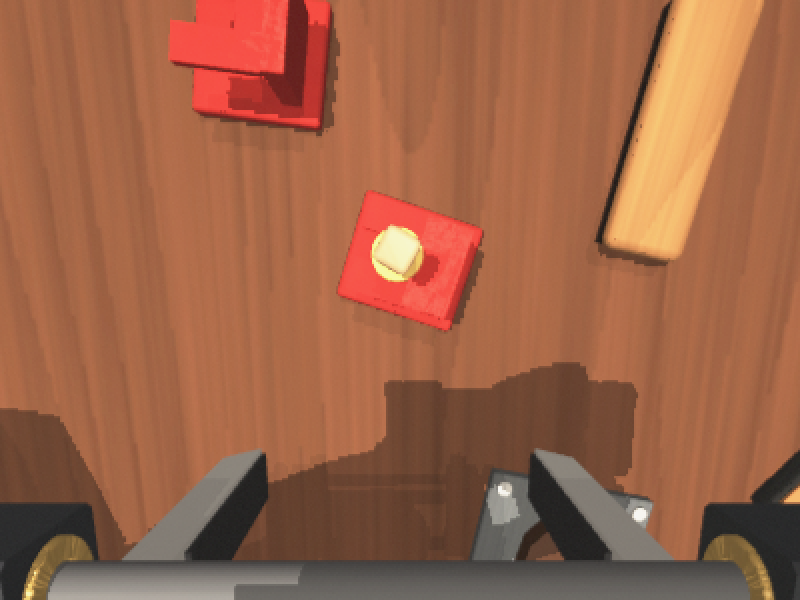

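```bash
python3 - <<'E'
from h import *
w=load("w9.npz");P=cloud(w)
m=(np.hypot(P[...,0]-.46,P[...,1]-.29)<.05)&(P[...,2]>.1225)&(P[...,2]<.13)
q=P[m][:,:2]*1000;hull=cv2.convexHull(q.astype(np.float32));print(cv2.minAreaRect(hull))
d=q-q.mean(0);r=np.hypot(*d.T);t=np.arctan2(d[:,1],d[:,0])
print(q.mean(0),np.degrees(np.angle(np.sum(r**4*np.exp(4j*t)))/4)+45)
a=w["img"][100:150,285:345][...,::-1];cv2.imwrite("pics/h.png",cv2.resize(a,None,fx=8,fy=8,interpolation=0))
for f in("s6.npz","scene0.npz","side0.npz"):
    c=load(f);c["c2w"]=np.linalg.inv(c["world_to_cam"]);P=cloud(c)
    m=(np.hypot(P[...,0]-.46,P[...,1]-.29)<.03)&(P[...,2]>.121)&(P[...,2]<.13);print(f,m.sum(),P[m].mean(0) if m.any() else '')
E
```

```text
((459.2461242675781, 293.564453125), (17.59527015686035, 17.23392677307129), 59.55824279785156)
[459.36256196 293.61645447] 59.60785495522758
s6.npz 24 [0.45891611 0.29187892 0.12417688]
scene0.npz 19 [0.4628508  0.29172994 0.12433835]
side0.npz 23 [0.45847969 0.29097067 0.12450877]
```

View pics/h.png

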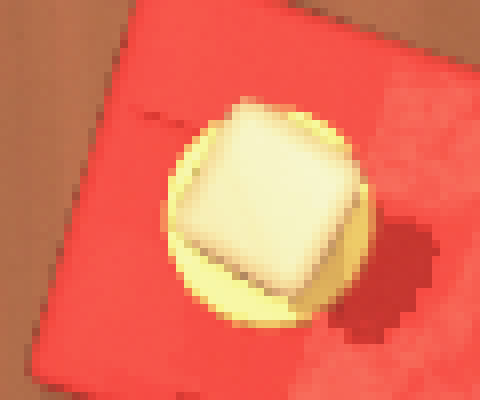

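Request:
{"fn": "jog_arm", "kwargs": {
  "targets": [
    [6,[-0.05,0,4],0.15],
    [6,[-0.05,0,7.9],0.3],
    [6,[-0.05,0,7.9],0.45],
    [5,[-0.05,3,7.9],0.527],
    [5,[-0.05,5,7.9],0.527],
    [5,[-0.05,5,7.9],0.527],
    [5,[-0.05,5,7.9],0.527],
    [5,[-0.05,5,7.9],0.527]
  ]
}}

```text
time_s: 13.1
ee_pos: [0.46, 0.2938, 0.1758]
eef_rot: [-1.569, -0.001, -0.528]
force: [-0.1, 0.4, 0.2]
grip_width: 0.0502
```

```bash
python3 - <<'E'
from h import *
w=shot("wrist");np.savez("w10.npz",**w);o=ctrl.get_obs();print(o["ee_pos"],o["eef_rot"],o["joint_vel"].round(3))
P=cloud(w)
m=(np.hypot(P[...,0]-.46,P[...,1]-.29)<.025)&(P[...,2]>.1225)&(P[...,2]<.13)
q=P[m]*1000;print(len(q),cv2.minAreaRect(q[:,:2].astype(np.float32)),q.mean(0))
v,u=np.where(m);print(u.min(),u.max(),v.min(),v.max())
T=np.linalg.inv(w["c2w"]@np.linalg.inv(w["mount"]));Q=P[m]@T[:3,:3].T+T[:3,3];print("tool frame mm",(Q.mean(0)*1000).round(2))
E
```

```text
[0.45998671 0.29376661 0.17571753] [-1.56914842e+00 -9.63163203e-04 -5.27618312e-01] [ 0.001 -0.001  0.004  0.002 -0.003 -0.003]
425 ((459.92364501953125, 294.02532958984375), (16.910585403442383, 17.028392791748047), 59.68352508544922) [459.95996591 294.10653953 124.29689844]
308 329 213 233
tool frame mm [-0.25 51.49  0.17]
```

Request:
{"fn": "jog_arm", "kwargs": {
  "targets": [
    [4,[0,3,0],0],
    [4,[0,6,0],0],
    [4,[0,7.2,0],0],
    [4,[0,7.57,0],0],
    [4,[0,7.57,0],0],
    [2.5,[0,7.57,0],0],
    [0,[0,7.57,0],0],
    [0,[0,7.57,0],0],
    [0,[0,7.57,0],0],
    [0,[0,7.57,0],0]
  ],
  "grip_force": 25
}}

```text
time_s: 14.15
ee_pos: [0.4598, 0.2938, 0.0994]
eef_rot: [-1.57, -0.0, -0.527]
force: [-1.7, -1.4, 6.1]
grip_width: 0.0175
```

```bash
python3 - <<'E'
from h import *
o=ctrl.get_obs();print(o)
# groove centreline from wrist views
P0=np.array([.5273,-.1546]);a=np.radians(78.57);ex=np.array([np.cos(a),np.sin(a)]);ey=np.array([-ex[1],ex[0]])
for f in("w0.npz","w1.npz","w5.npz","w8.npz"):
    w=load(f);P=cloud(w);h=cv2.cvtColor(w["img"],cv2.COLOR_RGB2HSV)
    q=P[...,:2]-P0;X=q@ex*1000;Y=q@ey*1000;z=P[...,2]
    m=(z>.0225)&(z<.029)&(X>20)&(X<270)&(Y<-5)&(Y>-55)&(h[...,2]>0)
    k,l,s,_=cv2.connectedComponentsWithStats(m.astype(np.uint8));i=1+s[1:,4].argmax();m=l==i
    X=X[m];Y=Y[m];print(f,m.sum(),"X",X.min().round(1),X.max().round(1),"z",np.median(z[m]).round(4))
    for x in range(int(X.min())//10*10+10,int(X.max()),10):
        y=Y[abs(X-x)<3]
        if len(y)>4: print(x,y.min().round(1),y.max().round(1),((y.min()+y.max())/2).round(1),end=' | ')
    print()
    for nm,mm in(("green",(h[...,0]>45)&(h[...,0]<90)),("red",((h[...,0]<5)|(h[...,0]>175)))):
        mm=mm&(h[...,1]>110)&(abs(z-.032)<.004)&(np.hypot(*(P[...,:2]-[.56,0]).transpose(2,0,1))<.2)
        if mm.sum()>10: qq=(P[mm][:,:2]-P0);print(nm,mm.sum(),np.median(qq@ex*1000).round(1),np.median(qq@ey*1000).round(1))
E
```

```text
{'time_s': 14.15, 'qpos': array([5.01425081e-01, 4.25651009e-01, 1.66150626e+00, 4.37219699e-05,
       1.05341640e+00, 1.02840194e+00]), 'joint_vel': array([ 0.00138634,  0.00016985, -0.00080099,  0.00084246, -0.00060887,
        0.00036301]), 'tau': array([-1.03601175e-01, -5.26500964e+01, -2.92206037e+01,  1.76778459e-02,
       -4.17697532e-01, -2.38146720e-03]), 'ee_pos': array([0.45976603, 0.29377166, 0.09940712]), 'eef_rot': array([-1.56990396e+00, -4.93425836e-04, -5.26998686e-01]), 'force': array([-1.67205837, -1.44826109,  6.13238752]), 'moment': array([-0.10254032,  0.305659  , -0.0079762 ]), 'grip_width': 0.017468367476926393}
w0.npz 898 X 66.8 249.2 z 0.0257
70 -28.7 -20.5 -24.6 | 80 -28.9 -20.7 -24.8 | 90 -28.8 -20.5 -24.7 | 100 -28.9 -20.7 -24.8 | 110 -30.0 -21.8 -25.9 | 120 -31.6 -23.4 -27.5 | 130 -33.5 -24.6 -29.1 | 140 -35.6 -26.6 -31.1 | 150 -38.7 -29.9 -34.3 | 160 -40.3 -32.5 -36.4 | 170 -42.1 -34.3 -38.2 | 180 -43.8 -36.2 -40.0 | 190 -44.7 -36.3 -40.5 | 200 -44.2 -36.5 -40.4 | 210 -43.9 -36.0 -40.0 | 220 -42.4 -32.5 -37.5 | 230 -39.4 -29.8 -34.6 | 240 -36.0 -26.6
[... 753 characters left out ...]
34.8 | 170 -41.0 -32.9 -37.0 | 180 -42.2 -34.1 -38.2 | 190 -43.4 -36.3 -39.8 | 200 -43.3 -35.1 -39.2 | 210 -43.3 -35.1 -39.2 | 220 -42.2 -32.9 -37.6 | 230 -38.8 -29.4 -34.1 | 240 -35.4 -25.8 -30.6 | 
red 67 235.9 -12.8
w8.npz 1291 X 68.6 249.8 z 0.026
70 -27.7 -19.5 -23.6 | 80 -27.7 -19.6 -23.7 | 90 -27.8 -19.6 -23.7 | 100 -27.7 -19.6 -23.6 | 110 -28.9 -20.8 -24.8 | 120 -30.0 -21.9 -25.9 | 130 -32.0 -23.4 -27.7 | 140 -34.2 -25.2 -29.7 | 150 -36.4 -28.5 -32.5 | 160 -39.7 -30.7 -35.2 | 170 -40.8 -32.9 -36.8 | 180 -43.0 -34.4 -38.7 | 190 -44.0 -35.4 -39.7 | 200 -44.0 -35.3 -39.6 | 210 -43.0 -35.1 -39.0 | 220 -41.9 -32.8 -37.4 | 230 -38.4 -29.6 -34.0 | 240 -35.2 -26.1 -30.7 | 
red 77 235.8 -12.9
```

Request:
{"fn": "jog_arm", "kwargs": {
  "targets": [
    [0,[0,-1,0],0],
    [0,[0,-3,0],0],
    [0,[0,-6,0],0],
    [0,[0,-9,0],0],
    [0,[0,-10,0],0],
    [0,[0,-10,0],0],
    [0,[0,-10,0],0],
    [0,[0,-10,0],0]
  ]
}}

```text
time_s: 14.95
ee_pos: [0.459, 0.2933, 0.1971]
eef_rot: [-1.573, 0.001, -0.527]
force: [0.4, 0.3, 0.1]
grip_width: 0.0177
```

```bash
python3 - <<'E'
from h import *
w=shot("wrist");np.savez("w11.npz",**w);o=ctrl.get_obs();print(o["ee_pos"],o["eef_rot"],o["force"],o["grip_width"])
cv2.imwrite("pics/w11.png",cv2.resize(w["img"][120:320,220:420][...,::-1],None,fx=3,fy=3,interpolation=0))
P=cloud(w);T=np.linalg.inv(w["c2w"]@np.linalg.inv(w["mount"]));Q=(P@T[:3,:3].T+T[:3,3])*1000
m=(abs(Q[...,0])<20)&(abs(Q[...,2])<20)&(Q[...,1]>22)&(Q[...,1]<95)
q=Q[m]
for lo in range(22,95,5):
    r=q[(q[:,1]>=lo)&(q[:,1]<lo+5)]
    if len(r):print(lo,len(r),np.percentile(r,[0,100],axis=0).round(1).tolist())
E
```

```text
[0.45908775 0.29339861 0.19730648] [-1.57278815e+00  1.23547913e-03 -5.26998437e-01] [-0.37972831 -1.41295495 -1.11227196] 0.017833875278891097
22 228 [[-11.1, 23.0, 5.8], [10.7, 26.9, 13.7]]
27 33 [[-11.3, 27.1, 8.1], [10.8, 29.8, 13.8]]
62 5 [[-1.6, 63.1, 4.4], [1.8, 64.5, 4.8]]
72 3 [[-1.6, 75.5, 2.0], [0.1, 76.6, 2.3]]
77 4 [[-2.5, 77.6, 0.7], [1.0, 79.5, 2.2]]
```

View pics/w11.png

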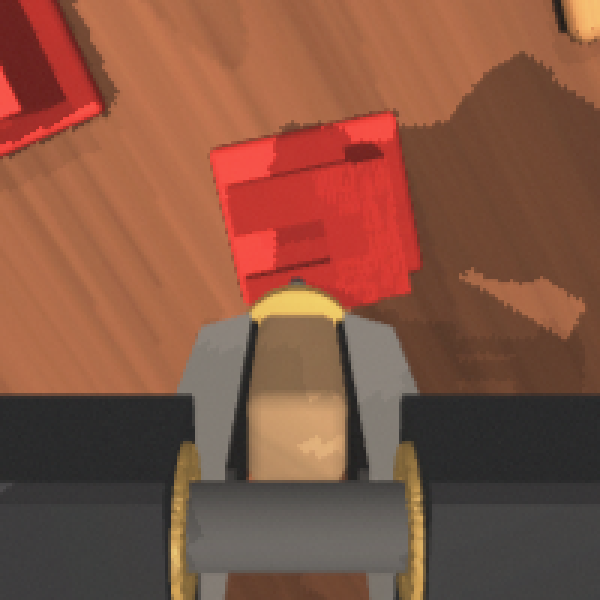

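```bash
cat > path.py <<'E'
from h import *
from scipy.optimize import least_squares
P0=np.array([.5273,-.1546]);a=np.radians(78.57);ex=np.array([np.cos(a),np.sin(a)]);ey=np.array([-ex[1],ex[0]])
xs=np.arange(70,250,10.)
D={70:(-24.6,-24.1,-23.9,-23.6),80:(-24.8,-24.2,-23.5,-23.7),90:(-24.7,-24.2,-23.7,-23.7),100:(-24.8,-24,-23.7,-23.6),110:(-25.9,-25.3,-24.5,-24.8),120:(-27.5,-26.7,-26.6,-25.9),130:(-29.1,-28.2,-27.7,-27.7),140:(-31.1,-30.5,-30.1,-29.7),150:(-34.3,-33,-32.4,-32.5),160:(-36.4,-35.5,-34.8,-35.2),170:(-38.2,-37.6,-37,-36.8),180:(-40,-39.3,-38.2,-38.7),190:(-40.5,-40.1,-39.8,-39.7),200:(-40.4,-39.9,-39.2,-39.6),210:(-40,-39.4,-39.2,-39),220:(-37.5,-37.7,-37.6,-37.4),230:(-34.6,-34.4,-34.1,-34),240:(-31.3,-30.6,-30.7)}
X=np.array(sorted(D));Y=np.array([np.mean([np.mean(D[x][:2]),np.mean(D[x][2:])]) for x in X])
def vert(p):
    v=[np.array(p[:2])]
    for i in range(6):v.append(v[-1]+28*np.array([np.cos(p[2+i]),np.sin(p[2+i])]))
    return np.array(v)
def res(p):
    v=vert(p);e=v.copy();e[0]-=8*np.array([np.cos(p[2]),np.sin(p[2])]);e[-1]+=8*np.array([np.cos(p[7]),np.sin(p[7])])
    return np.r_[np.interp(X,e[:,0],e[:,1])-Y,(e[0,0]-68)*.3,(e[-1,0]-249.5)*.3]
s=least_squares(res,[76,-24,0,-.15,-.22,-.1,.1,.35]);V=vert(s.x)
W=P0+V@np.array([ex,ey])/1000
if __name__=="__main__":
    print(s.fun.round(2));print(V.round(1));print(W.round(4))
    d=np.diff(W,axis=0);u=d/np.linalg.norm(d,axis=1)[:,None]
    E=W.copy();E[0]-=.0025*u[0];E[-1]+=.0025*u[-1]
    y=-.527;t=np.array([[np.cos(y),np.sin(y)],[-np.sin(y),np.cos(y)]])
    o=ctrl.get_obs();print(o["ee_pos"],o["eef_rot"])
    print("to start (cm tx,tz):",(t@(E[0]-o["ee_pos"][:2])*100).round(2))
    print("segments cm:\n",((np.diff(E,axis=0))@t.T*100).round(3),np.linalg.norm(np.diff(E,axis=0),axis=1))
    print("start",E[0],"end",E[-1])
E
python3 path.py
```

```text
[ 0.03 -0.01 -0.03 -0.12  0.09  0.09  0.03 -0.14  0.01 -0.05  0.13  0.03
 -0.07  0.01 -0.03  0.02  0.07 -0.06  0.12 -0.17]
[[ 76.4 -24. ]
 [104.4 -24.2]
 [132.1 -28.5]
 [159.2 -35.4]
 [186.8 -40.2]
 [214.8 -39.3]
 [241.3 -30.4]]
[[ 0.566  -0.0845]
 [ 0.5717 -0.057 ]
 [ 0.5814 -0.0308]
 [ 0.5935 -0.0056]
 [ 0.6037  0.0205]
 [ 0.6083  0.0481]
 [ 0.605   0.0759]]
[0.45908775 0.29339861 0.19730648] [-1.57278815e+00  1.23547913e-03 -5.26998437e-01]
to start (cm tx,tz): [ 28.33 -27.52]
segments cm:
 [[-0.969  2.892]
 [-0.482  2.758]
 [-0.218  2.792]
 [-0.431  2.767]
 [-0.989  2.619]
 [-1.841  2.432]] [0.0305 0.028  0.028  0.028  0.028  0.0305]
start [ 0.56550386 -0.08691871] end [0.60466381 0.0784108 ]
```

Request:
{"fn": "jog_arm", "kwargs": {
  "targets": [
    [0,[2,0,-2],0],
    [0,[5.5,0,-5.5],0],
    [0,[9,0,-9],0],
    [0,[12.5,0,-12.4],0],
    [0,[16,0,-15.8],0],
    [0,[19.5,0,-19.2],0],
    [0,[23,0,-22.6],0],
    [0,[26,0,-25.4],0],
    [0,[28.3,0,-27.5],0],
    [0,[28.3,0,-27.5],0]
  ]
}}

```text
time_s: 16.0
ee_pos: [0.566, -0.0897, 0.1974]
eef_rot: [-1.572, 0.001, -0.531]
force: [0.0, 0.2, -1.3]
grip_width: 0.0181
```

Request:
{"fn": "jog_arm", "kwargs": {
  "targets": [
    [0,[0,2,0],0],
    [0,[0,4,0],0],
    [0,[0,6,0],0],
    [0,[0,6,0],0],
    [0,[0,6,0],0],
    [0,[0,6,0],0]
  ]
}}

```text
time_s: 16.6
ee_pos: [0.5662, -0.0862, 0.1398]
eef_rot: [-1.57, -0.001, -0.527]
force: [-0.8, -0.5, -0.6]
grip_width: 0.0178
```

```bash
python3 - <<'E'
from path import *
w=shot("wrist");o=ctrl.get_obs();w=shot("wrist");np.savez("w12.npz",**w);print(o["ee_pos"],o["eef_rot"],o["force"],o["joint_vel"].round(3))
T=Ro.from_euler('xyz',o["eef_rot"]).as_matrix();tip=o["ee_pos"]+T@[0,.0814,0];print("tip",tip)
P=cloud(w);q=P[...,:2]-P0;X=q@ex*1000;Y=q@ey*1000;z=P[...,2]
m=(z>.0225)&(z<.029)&(X>60)&(X<250)&(Y<-15)&(Y>-50)
X=X[m];Y=Y[m]
for x in range(70,240,10):
    y=Y[abs(X-x)<3]
    if len(y)>4: print(x,len(y),y.min().round(1),y.max().round(1),((y.min()+y.max())/2).round(1),"exp",np.interp(x,V[:,0],V[:,1]).round(1),end=' | ')
e=(tip[:2]-P0)*1000;print("\ntip XY",e@ex,e@ey)
# stylus pixels
Q=(P-o["ee_pos"])@T*1000
m=(abs(Q[...,0])<12)&(abs(Q[...,2])<12)&(Q[...,1]>55)&(Q[...,1]<85);print(m.sum(),np.percentile(Q[m],[0,100],axis=0).round(1) if m.any() else '')
E
```

```text
[ 0.56622289 -0.08630618  0.13983379] [-1.57029134e+00 -1.47266405e-03 -5.26784700e-01] [ 0.62975528  0.0103241  -1.33402476] [-0.002 -0.     0.003  0.001 -0.002 -0.002]
tip [ 0.56634718 -0.08633091  0.05843389]
70 48 -35.3 -19.8 -27.5 exp -24.0 | 80 52 -35.3 -19.8 -27.5 exp -24.1 | 90 53 -28.4 -19.7 -24.1 exp -24.1 | 100 51 -35.5 -19.8 -27.6 exp -24.1 | 110 54 -29.5 -20.6 -25.1 exp -25.0 | 120 56 -37.8 -21.9 -29.9 exp -26.6 | 130 60 -39.9 -23.6 -31.7 exp -28.1 | 140 62 -35.6 -25.5 -30.6 exp -30.5 | 150 62 -38.1 -28.1 -33.1 exp -33.0 | 160 64 -47.1 -30.6 -38.8 exp -35.5 | 170 67 -48.2 -32.6 -40.4 exp -37.3 | 180 69 -43.7 -34.6 -39.2 exp -39.0 | 190 66 -44.6 -35.6 -40.1 exp -40.1 | 200 70 -44.3 -35.3 -39.8 exp -39.8 | 210 70 -43.6 -34.2 -38.9 exp -39.4 | 220 76 -42.5 -31.9 -37.2 exp -37.5 | 230 74 -39.3 -29.1 -34.2 exp -34.2 | 
tip XY 74.65314472257575 -24.74385460112492
12 [[-2.6 63.   0.4]
 [ 1.8 79.4  4.8]]
```

Request:
{"fn": "jog_arm", "kwargs": {
  "targets": [
    [0,[-0.05,1,-0.08],0],
    [0,[-0.05,2,-0.08],0],
    [0,[-0.05,2.6,-0.08],0],
    [0,[-0.05,3,-0.08],0],
    [0,[-0.05,3.2,-0.08],0],
    [0,[-0.05,3.3,-0.08],0],
    [0,[-0.05,3.4,-0.08],0],
    [0,[-0.05,3.5,-0.08],0],
    [0,[-0.05,3.58,-0.08],0],
    [0,[-0.05,3.58,-0.08],0]
  ]
}}

```text
time_s: 17.7
ee_pos: [0.565, -0.0869, 0.1031]
eef_rot: [-1.571, -0.0, -0.527]
force: [-1.6, -0.5, 2.8]
grip_width: 0.0178
```

```bash
cat > st.py <<'E'
from path import *
def st():
    O=[ctrl.get_obs()]
    for _ in range(3): optics.camera("wrist");O.append(ctrl.get_obs())
    F=np.mean([o["force"] for o in O],0);o=O[-1];p=np.mean([o["ee_pos"] for o in O],0)
    T=Ro.from_euler('xyz',o["eef_rot"]).as_matrix();tip=p+T@[0,.0814,0];e=(tip[:2]-P0)*1000;x,y=e@ex,e@ey
    print(o["time_s"],"z",p[2].round(4),"compress mm",((.026-tip[2])*1000).round(2),"X",x.round(2),"dY",(y-np.interp(x,V[:,0],V[:,1])).round(2),"F",F.round(2),[q["force"][2].round(1) for q in O])
    yw=-.527;t=np.array([[np.cos(yw),np.sin(yw)],[-np.sin(yw),np.cos(yw)]])
    E=np.vstack([W,W[-1]+(W[-1]-W[-2])/28*2.5])
    print("to vertices (tx,tz cm):",((E-tip[:2])@t.T*100).round(2).tolist())
E
python3 -c "from st import *;st()"
```

```text
17.85 z 0.1031 compress mm 4.29 X 73.86 dY 0.46 F [-1.32 -0.13  2.74] [np.float64(2.8), np.float64(3.2), np.float64(2.8), np.float64(2.2)]
to vertices (tx,tz cm): [[-0.04, 0.26], [-0.93, 2.91], [-1.41, 5.67], [-1.63, 8.46], [-2.06, 11.23], [-3.05, 13.85], [-4.74, 16.08], [-4.89, 16.28]]
```

Request:
{"fn": "jog_arm", "kwargs": {
  "targets": [
    [0,[-0.08,-0.03,0.29],0],
    [0,[-0.16,-0.05,0.58],0],
    [0,[-0.25,-0.05,0.87],0],
    [0,[-0.35,-0.05,1.16],0],
    [0,[-0.45,-0.05,1.45],0],
    [0,[-0.55,-0.05,1.74],0],
    [0,[-0.65,-0.05,2.03],0],
    [0,[-0.74,-0.05,2.32],0],
    [0,[-0.84,-0.05,2.62],0],
    [0,[-0.93,-0.05,2.91],0]
  ]
}}

```text
time_s: 18.85
ee_pos: [0.5716, -0.0568, 0.1034]
eef_rot: [-1.571, 0.0, -0.527]
force: [-1.3, -3.4, 2.5]
grip_width: 0.0178
```

```bash
python3 -c "from st import *;st()"
```

```text
19.0 z 0.1034 compress mm 3.95 X 105.13 dY 0.22 F [0.26 0.36 2.6 ] [np.float64(2.5), np.float64(2.1), np.float64(2.8), np.float64(3.1)]
to vertices (tx,tz cm): [[0.92, -2.72], [0.03, -0.06], [-0.45, 2.69], [-0.67, 5.49], [-1.1, 8.25], [-2.09, 10.87], [-3.78, 13.1], [-3.93, 13.3]]
```

Tracking well (3.9 mm, 0.2 mm off centre). Next segment.

Request:
{"fn": "jog_arm", "kwargs": {
  "targets": [
    [0,[-0.03,-0.02,0.27],0],
    [0,[-0.08,-0.02,0.54],0],
    [0,[-0.13,-0.02,0.81],0],
    [0,[-0.17,-0.02,1.08],0],
    [0,[-0.22,-0.02,1.35],0],
    [0,[-0.27,-0.02,1.62],0],
    [0,[-0.31,-0.02,1.89],0],
    [0,[-0.36,-0.02,2.16],0],
    [0,[-0.4,-0.02,2.43],0],
    [0,[-0.45,-0.02,2.69],0]
  ]
}}

```text
time_s: 20.0
ee_pos: [0.5813, -0.0313, 0.1037]
eef_rot: [-1.571, -0.0, -0.527]
force: [-1.4, -3.3, 2.2]
grip_width: 0.0179
```

```bash
python3 -c "from st import *;st()"
```

```text
20.15 z 0.1037 compress mm 3.71 X 132.0 dY -0.11 F [0.05 0.52 2.3 ] [np.float64(2.2), np.float64(2.3), np.float64(2.4), np.float64(2.3)]
to vertices (tx,tz cm): [[1.36, -5.41], [0.47, -2.75], [-0.01, 0.0], [-0.23, 2.8], [-0.66, 5.56], [-1.65, 8.18], [-3.34, 10.41], [-3.49, 10.61]]
```

Request:
{"fn": "jog_arm", "kwargs": {
  "targets": [
    [0,[-0.03,0,0.28],0],
    [0,[-0.05,0,0.56],0],
    [0,[-0.07,0,0.84],0],
    [0,[-0.1,0,1.12],0],
    [0,[-0.12,0,1.4],0],
    [0,[-0.14,0,1.68],0],
    [0,[-0.16,0,1.96],0],
    [0,[-0.19,0,2.24],0],
    [0,[-0.21,0,2.52],0],
    [0,[-0.23,0,2.8],0]
  ]
}}

```text
time_s: 21.15
ee_pos: [0.5934, -0.0059, 0.1036]
eef_rot: [-1.571, -0.0, -0.527]
force: [-0.9, -1.8, 1.8]
grip_width: 0.018
```

```bash
python3 -c "from st import *;st()"
```

```text
21.3 z 0.1037 compress mm 3.7 X 159.24 dY -0.06 F [0.7  1.07 1.61] [np.float64(1.8), np.float64(1.5), np.float64(1.5), np.float64(1.6)]
to vertices (tx,tz cm): [[1.58, -8.21], [0.7, -5.55], [0.21, -2.8], [-0.0, -0.01], [-0.44, 2.76], [-1.43, 5.38], [-3.12, 7.61], [-3.27, 7.81]]
```

Request:
{"fn": "jog_arm", "kwargs": {
  "targets": [
    [0,[-0.04,0.01,0.28],0],
    [0,[-0.09,0.02,0.55],0],
    [0,[-0.13,0.03,0.83],0],
    [0,[-0.18,0.04,1.1],0],
    [0,[-0.22,0.04,1.38],0],
    [0,[-0.26,0.04,1.66],0],
    [0,[-0.31,0.04,1.93],0],
    [0,[-0.35,0.04,2.2],0],
    [0,[-0.4,0.04,2.48],0],
    [0,[-0.44,0.04,2.76],0]
  ]
}}

```text
time_s: 22.3
ee_pos: [0.6034, 0.0201, 0.1032]
eef_rot: [-1.571, 0.0, -0.527]
force: [-0.8, -2.8, 2.3]
grip_width: 0.0178
```

```bash
python3 -c "from st import *;st()"
```

```text
22.45 z 0.1033 compress mm 4.11 X 186.84 dY 0.09 F [0.23 0.84 2.34] [np.float64(2.3), np.float64(1.9), np.float64(2.8), np.float64(2.4)]
to vertices (tx,tz cm): [[2.03, -10.97], [1.14, -8.32], [0.66, -5.56], [0.44, -2.77], [0.01, -0.0], [-0.98, 2.62], [-2.67, 4.85], [-2.82, 5.05]]
```

Request:
{"fn": "jog_arm", "kwargs": {
  "targets": [
    [0,[-0.09,0,0.27],0],
    [0,[-0.19,0,0.53],0],
    [0,[-0.29,0,0.79],0],
    [0,[-0.39,0,1.05],0],
    [0,[-0.49,0,1.31],0],
    [0,[-0.58,0,1.57],0],
    [0,[-0.68,0,1.83],0],
    [0,[-0.78,0,2.1],0],
    [0,[-0.88,0,2.36],0],
    [0,[-0.98,0,2.62],0]
  ]
}}

```text
time_s: 23.45
ee_pos: [0.6081, 0.0477, 0.1032]
eef_rot: [-1.571, 0.0, -0.527]
force: [-0.9, -2.0, 1.8]
grip_width: 0.0178
```

```bash
python3 -c "from st import *;st()"
```

```text
23.6 z 0.1033 compress mm 4.14 X 214.8 dY 0.16 F [-0.08  0.87  2.17] [np.float64(1.8), np.float64(2.6), np.float64(2.3), np.float64(1.9)]
to vertices (tx,tz cm): [[3.03, -13.59], [2.14, -10.93], [1.66, -8.17], [1.44, -5.38], [1.01, -2.62], [0.02, 0.0], [-1.67, 2.24], [-1.82, 2.43]]
```

Request:
{"fn": "jog_arm", "kwargs": {
  "targets": [
    [0,[-0.17,0,0.24],0],
    [0,[-0.35,0,0.48],0],
    [0,[-0.53,0,0.73],0],
    [0,[-0.72,0,0.97],0],
    [0,[-0.9,0,1.21],0],
    [0,[-1.08,0,1.46],0],
    [0,[-1.27,0,1.7],0],
    [0,[-1.46,0,1.95],0],
    [0,[-1.64,0,2.19],0],
    [0,[-1.83,0,2.44],0]
  ]
}}

```text
time_s: 24.6
ee_pos: [0.6045, 0.078, 0.1032]
eef_rot: [-1.571, -0.0, -0.527]
force: [-0.1, -3.3, 1.9]
grip_width: 0.0177
```

```bash
python3 -c "from st import *;st()"
```

```text
24.75 z 0.1032 compress mm 4.17 X 243.79 dY 1.05 F [-0.83  0.58  2.15] [np.float64(1.9), np.float64(2.1), np.float64(2.4), np.float64(2.2)]
to vertices (tx,tz cm): [[4.88, -16.02], [3.99, -13.37], [3.51, -10.61], [3.29, -7.82], [2.86, -5.05], [1.87, -2.43], [0.18, -0.2], [0.03, 0.0]]
```

Request:
{"fn": "jog_arm", "kwargs": {
  "targets": [
    [0,[0,-0.3,0],0],
    [0,[0,-1,0],0],
    [0,[0,-3,0],0],
    [0,[0,-6,0],0],
    [0,[0,-9.5,0],0],
    [0,[0,-9.5,0],0]
  ]
}}

```text
time_s: 25.35
ee_pos: [0.606, 0.0778, 0.2034]
eef_rot: [-1.567, -0.006, -0.527]
force: [0.8, 0.3, -1.0]
grip_width: 0.0177
```

```bash
python3 - <<'E'
from cmpc import *
o=ctrl.get_obs();print(o["ee_pos"],o["eef_rot"])
y=-.527;t=np.array([[np.cos(y),np.sin(y)],[-np.sin(y),np.cos(y)]]);print((t@(np.array([.4598,.2938])-o["ee_pos"][:2])*100).round(2))
E
```

```text
[0.60600057 0.07776194 0.20344288] [-1.56676784 -0.0060342  -0.52714006]
[-23.5   11.32]
```

Request:
{"fn": "jog_arm", "kwargs": {
  "targets": [
    [0,[-2,0,1],0],
    [0,[-6,0,3],0],
    [0,[-10,0,5],0],
    [0,[-14,0,7],0],
    [0,[-18,0,9],0],
    [0,[-21.5,0,10.7],0],
    [0,[-23.5,0,11.3],0],
    [0,[-23.5,0,11.3],0],
    [0,[-23.5,0,11.3],0],
    [0,[-23.5,0,11.3],0]
  ]
}}

```text
time_s: 26.35
ee_pos: [0.4588, 0.2928, 0.198]
eef_rot: [-1.571, 0.0, -0.528]
force: [0.6, -0.5, -1.1]
grip_width: 0.0182
```

```bash
cat > fk.py <<'E'
from h import *
def fk(f):
    shot("wrist");shot("wrist");o=ctrl.get_obs();w=shot("wrist");np.savez(f,**w)
    T=Ro.from_euler('xyz',o["eef_rot"]).as_matrix()
    print(o["time_s"],o["ee_pos"].round(4),o["eef_rot"].round(4),o["force"].round(1),o["joint_vel"].round(3))
    tip=o["ee_pos"]+T@[0,.0814,0];org=o["ee_pos"]+T@[0,.0294,0];print("tip",tip.round(4),"org",org.round(4))
    y=-.527;t=np.array([[np.cos(y),np.sin(y)],[-np.sin(y),np.cos(y)]]);print("to seat cm",(t@(np.array([.4597,.2938])-org[:2])*100).round(2))
    P=cloud(w);h=cv2.cvtColor(w["img"],cv2.COLOR_RGB2HSV);red=((h[...,0]<6)|(h[...,0]>174))&(h[...,1]>150)
    near=np.hypot(P[...,0]-.465,P[...,1]-.29)<.06
    for nm,z in(("base",.012),("plate",.07)):
        q=P[near&red&(abs(P[...,2]-z)<.004)];print(nm,len(q),cv2.minAreaRect((q[:,:2]*1000).astype(np.float32)) if len(q)>5 else '')
E
python3 -c "from fk import *;fk('w13.npz')"
```

```text
26.45 [0.4588 0.2928 0.1981] [-1.5711e+00  1.0000e-04 -5.2840e-01] [-0.2  0.4 -1. ] [ 0.003 -0.001  0.002  0.001  0.001  0.003]
tip [0.4588 0.2928 0.1167] org [0.4588 0.2928 0.1687]
to seat cm [0.02 0.13]
base 1428 ((467.3701477050781, 292.0287170410156), (68.86062622070312, 79.8165512084961), 71.66828155517578)
plate 1886 ((466.2724914550781, 291.74017333984375), (52.237327575683594, 57.92013931274414), 71.7696762084961)
```

Request:
{"fn": "jog_arm", "kwargs": {
  "targets": [
    [0,[0.02,2,0.13],0],
    [0,[0.02,4,0.13],0],
    [0,[0.02,6,0.13],0],
    [0,[0.02,7.5,0.13],0],
    [0,[0.02,8.7,0.13],0],
    [0,[0.02,9.4,0.13],0],
    [0,[0.02,9.4,0.13],0],
    [0,[0.02,9.4,0.13],0]
  ]
}}

```text
time_s: 27.3
ee_pos: [0.4594, 0.2947, 0.1048]
eef_rot: [-1.57, -0.0, -0.527]
force: [-1.0, -0.5, -0.1]
grip_width: 0.0178
```

```bash
python3 -c "from fk import *;fk('w14.npz')"
```

```text
27.4 [0.4594 0.2948 0.105 ] [-1.5698e+00 -6.0000e-04 -5.2700e-01] [-0.1 -0.6 -0.5] [ 0.002 -0.001  0.002  0.001 -0.001  0.001]
tip [0.4595 0.2949 0.0236] org [0.4595 0.2948 0.0756]
to seat cm [ 0.07 -0.08]
base 1857 ((467.3253173828125, 291.5783996582031), (69.39183807373047, 80.0223159790039), 71.88038635253906)
plate 2560 ((466.8406066894531, 293.09271240234375), (48.952049255371094, 58.23862075805664), 71.78645324707031)
```

Request:
{"fn": "jog_arm", "kwargs": {
  "targets": [
    [0,[0.07,0.1,-0.08],0],
    [0,[0.07,0.3,-0.08],0],
    [0,[0.07,0.45,-0.08],0],
    [0,[0.07,0.55,-0.08],0],
    [0,[0.07,0.55,-0.08],0]
  ]
}}

```text
time_s: 27.95
ee_pos: [0.4593, 0.2936, 0.0994]
eef_rot: [-1.571, -0.0, -0.527]
force: [-4.0, -2.4, 9.2]
grip_width: 0.0176
```

Request:
{"fn": "jog_arm", "kwargs": {
  "targets": [
    [0,[0.03,-0.05,0.02],0],
    [2.2,[0.03,-0.05,0.02],0],
    [3,[0.03,-0.05,0.02],0],
    [4,[0.03,-0.05,0.02],0],
    [4,[0.03,-0.05,0.02],0],
    [4,[0.03,-1,0.02],0],
    [4,[0.03,-3,0.02],0],
    [4,[0.03,-7,0.02],0],
    [4,[0.03,-10,0.02],0],
    [4,[0.03,-10,0.02],0]
  ]
}}

```text
time_s: 28.95
ee_pos: [0.461, 0.2944, 0.2037]
eef_rot: [-1.564, -0.004, -0.527]
force: [0.6, 0.0, 0.4]
grip_width: 0.0399
```

```bash
python3 - <<'E'
from h import *
shot("wrist");shot("wrist");w=shot("wrist");o=ctrl.get_obs();print(o["time_s"],o["ee_pos"],o["force"],o["grip_width"])
P=cloud(w);h=cv2.cvtColor(w["img"],cv2.COLOR_RGB2HSV);red=((h[...,0]<6)|(h[...,0]>174))&(h[...,1]>150)
m=(np.hypot(P[...,0]-.46,P[...,1]-.29)<.025)&(P[...,2]>.12)&(P[...,2]<.13)
q=P[m]*1000;print("handle top",len(q),cv2.minAreaRect(q[:,:2].astype(np.float32)),np.median(q,0))
m=(np.hypot(P[...,0]-.46,P[...,1]-.29)<.02)&(abs(P[...,2]-.075)<.004)&~red;q=P[m]*1000;print("collar",len(q),np.median(q,0),cv2.minAreaRect(q[:,:2].astype(np.float32)))
for n in("scene","side"):
    c=shot(n);P=cloud(c);h=cv2.cvtColor(c["img"],cv2.COLOR_RGB2HSV)
    b=(h[...,0]>100)&(h[...,0]<130)&(h[...,1]>120)
    m=b&(np.hypot(P[...,0]-.527,P[...,1]+.155)<.05);print(n,"clip",m.sum(),np.percentile(P[m],[2,50,98],axis=0).round(3).tolist())
    c0=load(n+"0.npz")
    d=(abs(c["img"].astype(int)-c0["img"]).sum(2)>90)
    for nm,p in dict(tin=(.747,-.086,.028),heel=(.76,.125,.026),fork=(.466,.292,.07)).items():
        u=proj(c,p)[0].astype(int);print(nm,u,d[u[1]-12:u[1]+12,u[0]-12:u[0]+12].sum(),end=' ; ')
    print()
E
```

```text
29.1 [0.45936005 0.2935141  0.1983121 ] [-0.0449222   0.07954363 -0.66779792] 0.04000801974068772
handle top 382 ((459.7024230957031, 294.2615051269531), (17.13109016418457, 16.99878692626953), 60.1781120300293) [459.92844732 294.63346304 124.29202157]
collar 191 [464.90615157 300.97567075  74.51653354] ((461.3794860839844, 296.19195556640625), (21.59933090209961, 27.786502838134766), 60.522457122802734)
scene clip 29 [[0.518, -0.171, 0.078], [0.528, -0.146, 0.096], [0.537, -0.137, 0.107]]
tin [325 271] 71 ; heel [386 244] 0 ; fork [377 156] 125 ; Traceback (most recent call last):
  File "<stdin>", line 10, in <module>
    return _quantile_unchecked(
        a, q, axis, out, overwrite_input, method, keepdims, weights)
    return _ureduce(a,
                    func=_quantile_ureduce_func,
    ...<5 lines>...
                    overwrite_input=overwrite_input,
                    method=method)
    r = func(a, **kwargs)
    result = _quantile(arr,
                       quantiles=q,
    ...<2 lines>...
                       out=out,
                       weights=wgt)
    slices_having_nans = np.isnan(arr[-1, ...])
                                  ~~~^^^^^^^^^
IndexError: index -1 is out of bounds for axis 0 with size 0
```

```bash
python3 -c "
from station import ctrl
print(ctrl.hand_in())"
```

```text
the job is handed in; nothing more can be done
None
```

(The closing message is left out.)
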